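Hook the wash basket out of the deep jar

ROBOT

A 6-joint arm with a two-finger parallel gripper is mounted at the origin on the work surface. World frame = base frame: x ahead of the robot, y to its left, z up, the work surface at z = 0. Lengths are in m, angles in degrees, forces in N, time in s.
With the tool pointing down it reaches from about 0.35 to 0.875 m from the base axis. Payload 4.2 kg.
Tool frame: the origin (TCP) lies midway between the tips of the shut fingers; the grasp point (between the pads) lies r.pinch_z behind it (r.pinch_z is the distance from the TCP to the grasp point, in m); z points along the fingers, y is the direction in which the jaws open and shut (so a half turn about z gives the same grasp; the last joint's range is limited). The gripper opens to 87 mm and grips with 3 to 60 N. Pads are 19 mm wide; open, the fingers measure 117 mm over their backs; the gripper's body (75 mm by 190 mm) begins 51 mm behind the grasp point.
Start: joints at [-59.267, 22.042, 0.453, 0, -68.411, -14.817], TCP at [0.171, -0.601, 0.223] pointing down, gripper open.
Joint ranges: [-179.83, 179.83], [-69.29, 118.12], [-61.27, 80.66], [-181.25, 117.63], [-171.15, -9.14], [-177.46, 177.46]. Speed limits (degrees/s): [159.86, 159.86, 180, 180, 180, 180].

INTERFACE

Orientations are given as a 3x3 rotation matrix whose columns are the frame's x, y, z axes.
In Python, from station import r gives the robot as it stands. The module is installed in compiled form; this text tells all that it offers.
- The arm moves only by the tool play_rows, never from a script. Its argument "deltas" is a list of rows, each a list of 7 numbers: the shift along the tool's x, y, z in units of 25 mm (1.0 is 25 mm), then the turn, a rotation vector about the tool's x, y, z in units of 5 degrees (1.0 is 5 degrees), then the finger opening in mm, from 0 to 87. In form: [[tx, ty, tz, wx, wy, wz, fingers], ...]. A call has 1 to 12 rows; each row is the pose to reach, as a shift and turn from the pose commanded when the call began, along the tool's axes at that moment; what a row does not reach only later rows make up. A row lasts 1/10 s, in which the tool goes at most 50 mm and 8.59 degrees, less where a joint would pass 70% of its speed; a pose out of reach is approached as far as the arm can. A call with a gripper value outside its range is refused whole. The fingers move at their own pace and stop on an object; the grip force is fixed at half the most. Time passes only in rows, so rows that repeat a pose let the fingers close. It gives the time, the measured TCP pose, the force and the opening at its end, in the units of the state.
- r.sense(): the state, without advancing time (a new reading comes with each control period).
- r.capture(name): name is "scene" or "top" or "wrist"; returns a dict with "pixels" (384x512x3 uint8, red, green, blue), "camera_matrix" (3x3 intrinsics, pixels), "R" (3x3) and "t" (3): a world point X has camera coordinates R X + t; the wrist camera has in their place "T_tool_cam" (4x4, takes a point from camera to tool coordinates, whose origin is the TCP and whose axes are the flange's). Camera axes: x right, y down, z forward; pixel columns grow to the right and rows downward; lengths in m; the calibration is good to about 2 mm. A picture is of the moment at which its call begins: read the wrist's pose just before it. There is no depth.
- r.finish_job(): hands the job in, once; it reports no verdict.
Trained networks look in the newest picture that a camera, given by its name, has taken for a name from the list of things; names that differ only in an ending like _2 or _b are one class to them, and where a whole thing is asked for, a point or a joint stands for the part that bears it (a point fixed in the world has none). Each returns a list of dicts, best first, with "score" (0 to 1); they miss things now and then, are a little off and sometimes report something else, mostly with a low value. They report only what shows in the picture. A call takes as long as a camera call. They do not tell look-alikes from the thing itself.
- r.spot_in(camera, target): "centre" ([x, y, z] in m, in world coordinates, good to about 4 mm: the middle of the surface that is visible of it).
- r.cut_out(camera, target): "region" (384x512 bool, what is visible of it).
The state is a dict: "time_s": time; "joints": joint angles; "joint_velocities": joint speeds; "effort": joint torques, N m; "tcp_pos": TCP position; "ee_rot": TCP orientation; "wrist_force": force on the tool from outside, world axes, zero at the start; "moment": the same for the moment, N m; "gripper_width": opening from 0.0 (shut) to 1.0 (fully open).
Only numpy, scipy, OpenCV 4.12 (cv2) and the standard library are available. Lean on these libraries where they do the work, as an engineer would, in place of code of your own. Each camera call takes 0.05 s, during which the arm holds its last target.

TASK

Take the long hooked picker from its stand and use it, not the gripper, to lift the small wire-handled basket out of the bottom of the deep glass jar. Set the basket down gently, upright, in the steel drain tray without dropping it, unhook the picker and hang it back upright in the hole of its stand.

Things in the scene. Friction and masses are not known exactly. Their poses are not given: they have to be found in the camera images.
- basket: Round open steel basket, 52 wide, 16 high, 50-100 g; stiff wire arch (4 thick) over it in its y-z plane: hook it along its x, either side. Arch underside 46 up at mid, 45 wide inside. Origin: underside centre, z up. Starts within 3 of the axis of a fixed glass jar: bore 104, wall 4, floor 6 thick, rim 155 above bench. The twin jar holds a plain tin: leave it. All mm.
- picker: Loose hooked picker, 120 g, upright. Origin: underside centre of its 84 mm guard disc, z up. Handle 24 (x) by 18 (y) mm, 4 to 70 mm up: grip across y 35 mm up. A 6 mm rod cranks to x=-9, runs down to z=-130 mm, turns to +x (disc's nose side) as the toe, level to x=6, then up to its tip at x=14, z=-120 (centre lines). Toe end rounded. The hook opens upwards.
- stand: Fixed stand, grey base 120 x 120 mm, two posts, dark steel top plate 116 x 116 x 8 mm, its upper face 145 mm above the bench, with a central 54 mm hole. The picker's hook goes down through the hole and its disc rests on the plate, at any yaw; it starts so, within 5 mm of centre. Origin: on the bench straight below the hole's centre; z up.
- tray: Fixed shallow steel drain tray, open on top, 170 mm (x) by 140 mm (y) outside, 15 mm high, walls and floor 4 mm thick. Origin: centre of its underside, on the bench; z up; inner floor 4 mm up.
Not all that is in view belongs to the job. Leave any purple or yellow look-alike of the picker alone.

How it is judged (in metres and radians):
On the way:
1. the basket hangs from the picker, clear above the jar's rim (height (world z) of basket above 0.155 m and contact force between picker and basket above 0.1 N), for 0.2 s.
At the end, for the whole second after the job is handed in: Basket flat on the tray floor inside its walls (within 5 mm in height, tilt under 10 degrees), at rest, free of the picker; picker hanging at rest in the stand's hole, disc on the plate (within 5 mm in height, 16 mm of the hole's centre, tilt under 7 degrees) (x of basket in the frame of tray between -0.06 and 0.06 m and y of basket in the frame of tray between -0.045 and 0.045 m and z of basket in the frame of tray between 0 and 0.009 m and angle between basket's own z axis and vertical below 0.17 rad and linear speed of each of basket, picker below 0.03 m/s and contact force between picker and basket below 0.05 N and horizontal distance between picker and stand below 0.016 m and z of picker in the frame of stand between 0.14 and 0.151 m and angle between picker's own z axis and vertical below 0.12 rad); the robot touches nothing.
It fails at once if the gripper or arm touches the basket (more than 0.5 N) (contact force between any of the fingers, the arm and basket above 0.5 N).
It fails at once if the basket is dropped: it falls free of the picker, faster than 0.6 m/s (a fall of about 20 mm), low over the bench (contact force between picker and basket below 0.01 N and linear speed of basket above 0.6 m/s and z of basket in the frame of tray below 0.06 m).
It also fails if it takes over 72 s, if anything falls off the work surface, if the arm or the gripper's body presses on something with over 40 N, if the wrist force passes 120 N, or if a joint passes its speed limit or range.

## Working session

There is one attempt and no reset: what is moved stays moved. The work goes in short steps, Python scripts to look and compute and a tool call to move; the robot and the scene stay as the last step left them, time stands still between calls to the robot, and variables do not carry over. Pictures are saved under pics/ and viewed, and the job is handed in when it is done.

Besides the shell and the picture viewer there is one more tool, called after ">>>" as name(argument=value, ...) on one line, values as JSON. play_rows: Moves the arm, as the interface text tells. Its arguments: {"type":"object","properties":{"deltas":{"type":"array","items":{"type":"array","items":{"type":"number"}}}},"required":["deltas"]}

```bash
mkdir -p pics; cat > h.py <<'E'
import numpy as np, cv2
from station import r
def snap(c,name):
    d=r.capture(c); cv2.imwrite(f'pics/{name}.png',d['pixels'][:,:,::-1]); return d
E
python3 - <<'E'
from h import *
for c in ['scene','top','wrist']:
    d=snap(c,c+'0')
    print(c,d['camera_matrix'].tolist(),{k:np.round(d[k],4).tolist() for k in d if k in('R','t','T_tool_cam')})
    for n in ['basket','picker','stand','tray','jar']:
        try:
            print(n,[(np.round(x['centre'],4).tolist(),round(x['score'],2)) for x in r.spot_in(c,n)])
        except Exception as e: print(n,e)
s=r.sense();print(s,r.pinch_z)
E
```

```text
scene [[465.5842929655894, 0.0, 256.14566580696686], [0.0, 465.5842929655894, 187.36353422953692], [0.0, 0.0, 1.0]] {'R': [[-0.8449, 0.5349, -0.0026], [0.4126, 0.6488, -0.6394], [-0.3403, -0.5413, -0.7689]], 't': [0.4421, -0.1009, 1.457]}
basket [([0.4992, 0.3288, 0.0035], 0.68)]
picker [([0.3673, -0.2901, 0.1368], 0.94), ([0.5531, -0.47, 0.1388], 0.74), ([0.6539, -0.3229, 0.1349], 0.7), ([0.5133, -0.2872, 0.1513], 0.57)]
stand [([0.5186, -0.2667, 0.0451], 0.84)]
tray [([0.4987, 0.3289, 0.0055], 0.74)]
jar it knows: basket, picker, stand, tray
top [[481.91140315070214, 0.0, 250.6096900174574], [0.0, 481.91140315070214, 196.4480682928614], [0.0, 0.0, 1.0]] {'R': [[0.0074, -0.9999, -0.0089], [-0.9883, -0.0059, -0.1526], [0.1526, 0.0099, -0.9882]], 't': [-0.0566, 0.5253, 1.24]}
basket [([0.6472, -0.0986, 0.0089], 0.53)]
picker [([0.6445, -0.3229, 0.1371], 0.97), ([0.3592, -0.2985, 0.1363], 0.64), ([0.4997, -0.2922, 0.1479], 0.62), ([0.5442, -0.4754, 0.1387], 0.61), ([0.5054, 0.3196, 0.0077], 0.6)]
stand [([0.4896, -0.2774, 0.1479], 0.69)]
tray [([0.5033, 0.3238, 0.006], 0.61)]
jar it kn
[... 470 characters left out ...]

       -6.84113906e+01, -1.48159404e+01]), 'joint_velocities': array([-0.0056539 ,  0.01821221,  0.01041063, -0.01946192,  0.00877826,
        0.02326436]), 'effort': array([-5.15221495e-05, -3.90372169e+01,  1.87592554e+01,  4.22391191e+00,
        1.53402903e-02, -4.43659189e-05]), 'tcp_pos': array([ 0.17141822, -0.60102779,  0.22260976]), 'ee_rot': array([[-9.61661949e-01, -2.74237657e-01,  5.64669226e-05],
       [-2.74237661e-01,  9.61661945e-01, -9.21042762e-05],
       [-2.90436298e-05, -1.04058535e-04, -9.99999994e-01]]), 'wrist_force': array([ 0.12639003,  0.04903741, -0.19119131]), 'moment': array([-0.01834409, -0.04311647, -0.01466582]), 'gripper_width': 1.001923739618798} 0.0187
```

View pics/scene0.png

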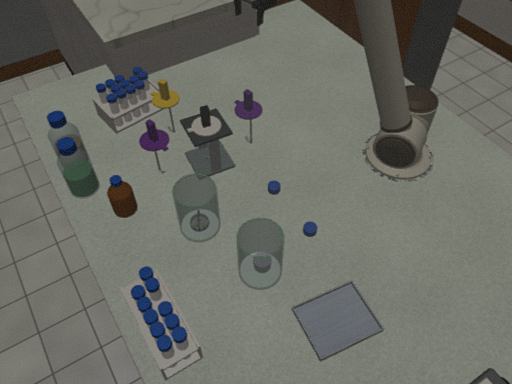

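View pics/top0.png

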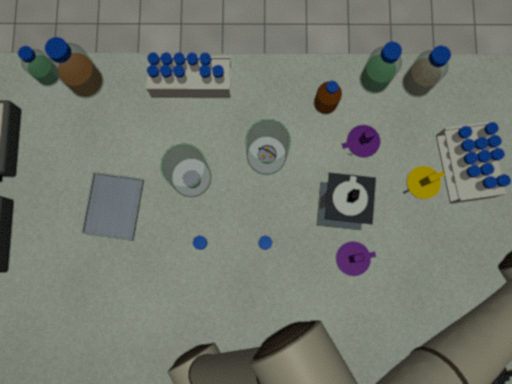

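```bash
python3 - <<'E'
import cv2
import numpy as np
t=cv2.imread('pics/top0.png');s=cv2.imread('pics/scene0.png')
def z(i,y,x,h,w,k): return cv2.resize(i[y:y+h,x:x+w],(400,300),interpolation=cv2.INTER_CUBIC)
a=np.hstack([z(t,165,308,60,80,5),z(t,115,228,60,80,5)])
b=np.hstack([z(s,95,165,90,120,5),z(s,170,150,75,100,5)])
cv2.imwrite('pics/z0.png',np.vstack([a,b]))
E
```

```text
(no output)
```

View pics/z0.png

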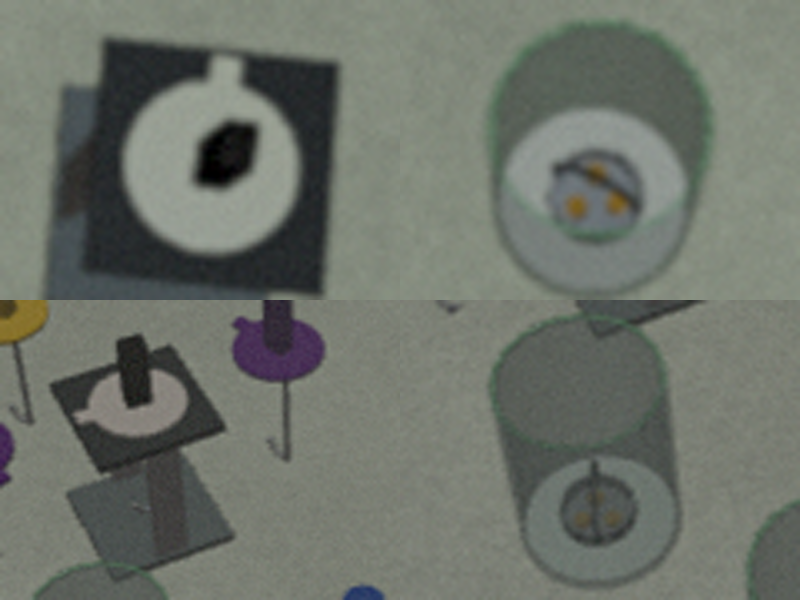

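```bash
cat >> h.py <<'E'
def ray(d,uv,z,sense=None):
    """pixels -> world points on plane z"""
    K=d['camera_matrix']; uv=np.atleast_2d(np.array(uv,float))
    p=np.c_[uv,np.ones(len(uv))]@np.linalg.inv(K).T
    if 'R' in d: C=-d['R'].T@d['t']; v=p@d['R']
    else:
        T=d['T_tool_cam']; Rw=sense['ee_rot']@T[:3,:3]; C=sense['tcp_pos']+sense['ee_rot']@T[:3,3]; v=p@Rw.T
    return C+v*((z-C[2])/v[:,2])[:,None]
def proj(d,X,sense=None):
    X=np.atleast_2d(X); K=d['camera_matrix']
    if 'R' in d: c=X@d['R'].T+d['t']
    else:
        T=d['T_tool_cam']; Rw=sense['ee_rot']@T[:3,:3]; C=sense['tcp_pos']+sense['ee_rot']@T[:3,3]; c=(X-C)@Rw
    p=c@K.T; return p[:,:2]/p[:,2:]
def circ(P):
    A=np.c_[2*P[:,:2],np.ones(len(P))]; b=(P[:,:2]**2).sum(1); s=np.linalg.lstsq(A,b,rcond=None)[0]
    return s[:2],np.sqrt(s[2]+s[:2]@s[:2])
E
python3 - <<'E'
from h import *
d=r.capture('top')
rg=r.cut_out('top','picker')
for x in rg:
    m=x['region']; px=d['pixels'][m].mean(0); ys,xs=np.nonzero(m); print(x['score'],m.sum(),px,xs.mean(),ys.mean())
im=d['pixels'].astype(int)
m=np.zeros((384,512),np.uint8); sub=(im[165:225,308:388].min(2)>120)
m[165:225,308:388]=sub
# keep component nearest (350,197)
n,l,st,c=cv2.connectedComponentsWithStats(m)
i=min(range(1,n),key=lambda i:np.hypot(*(c[i]-[350,197]))+(1000 if st[i,4]<100 else 0)); print(st[i],c[i])
cs,_=cv2.findContours((l==i).astype(np.uint8),cv2.RETR_EXTERNAL,cv2.CHAIN_APPROX_NONE)
q=max(cs,key=len)[:,0,:]
P=ray(d,q,0.149); k=np.ones(len(P),bool)
for _ in range(6):
    o,R=circ(P[k]); e=np.hypot(*(P[:,:2]-o).T)-R; k=np.abs(e)<0.003
print('disc',o,R,k.sum(),len(P)); n=P[e>0.004]; v=n[:,:2].mean(0)-o; print('nose',len(n),np.degrees(np.arctan2(v[1],v[0])))
for c in ('top','scene'):
    if c=='scene': r.capture(c)
    for n in('tray','stand','basket'):
        print(c,n,[(x['score'],np.round(x['centre'],4)) for x in r.spot_in(c,n)])
    rg=r.cut_out(c,'tray')[0]['region'].astype(np.uint8)
    print(cv2.minAreaRect(np.argwhere(rg)[:,::-1].astype(np.float32)), rg.sum())
    dd=d if c=='top' else r.capture('scene')
    b=cv2.boxPoints(cv2.minAreaRect(np.argwhere(rg)[:,::-1].astype(np.float32))); 
    print(ray(dd,b,0.015), ray(dd,b,.015).mean(0))
E
```

```text
0.97 863 [73.20741599 34.6419467  89.96755504] 362.8400926998841 141.17844727694091
0.86 994 [127.73541247 133.50905433 124.28873239] 349.32796780684106 197.64486921529175
0.86 918 [141.2962963  124.06427015   6.33877996] 423.22113289760347 182.13289760348584
0.64 978 [ 83.76993865  43.89263804 100.51738241] 353.6042944785276 258.24642126789365
[333 177  34  38 754] [349.22148541 197.69230769]
disc [ 0.50713345 -0.29436465] 0.03996294215176794 88 100
nose 10 -11.04476351514706
top tray [(0.56, array([0.5042, 0.323 , 0.0062]))]
top stand [(0.91, array([ 0.4884, -0.28  ,  0.1545]))]
top basket [(0.52, array([ 0.6472, -0.1005,  0.0075]))]
((112.33000946044922, 206.1899871826172), (52.75016403198242, 62.22539520263672), 8.130101203918457) 3156
[[0.42682405 0.39972155 0.015     ]
 [0.59564436 0.38583773 0.015     ]
 [0.57567377 0.24165768 0.015     ]
 [0.40780065 0.25828476 0.015     ]] [0.50148571 0.32137543 0.015     ]
scene tray [(0.96, array([0.4994, 0.3276, 0.0048]))]
scene stand [(0.96, array([ 0.5188, -0.2662,  0.0422]))]
scene basket []
((337.4000244140625, 318.800048828125), (63.504329681396484, 74.23745727539062), 63.43495178222656) 4300
[[0.58091403 0.2429658  0.015     ]
 [0.38822903 0.2590969  0.015     ]
 [0.42922347 0.4086198  0.015     ]
 [0.60518614 0.38705056 0.015     ]] [0.50088817 0.32443326 0.015     ]
```

```bash
cat >> h.py <<'E'
from scipy.spatial.transform import Rotation as Ro
import json,os
def Rdown(yaw):  # tool x at world yaw(deg), z down
    a=np.radians(yaw); x=np.array([np.cos(a),np.sin(a),0]); z=np.array([0,0,-1.]); return np.c_[x,np.cross(z,x),z]
def row(pos,R,base=None):
    """row numbers for target from base (commanded) pose"""
    if base is None: s=r.sense(); base=(s['tcp_pos'],s['ee_rot'])
    t=base[1].T@(np.array(pos)-base[0])/0.025
    w=np.degrees(Ro.from_matrix(base[1].T@R).as_rotvec())/5
    return np.round(np.r_[t,w],2).tolist()
def st():
    s=r.sense(); print('t',round(s['time_s'],2),'p',np.round(s['tcp_pos'],4),'yaw',np.round(np.degrees(np.arctan2(s['ee_rot'][1,0],s['ee_rot'][0,0])),2),'zz',np.round(s['ee_rot'][:,2],4),'F',np.round(s['wrist_force'],2),'g',round(s['gripper_width']*87,1),'q',np.round(s['joints'],1)); return s
E
python3 - <<'E'
from h import *
st()
print(row([.25,-.51,.36],Rdown(190))); print(row([.57,-.16,.36],Rdown(180)))
E
```

```text
t 1.35 p [ 0.1714 -0.601   0.2226] yaw -164.09 zz [ 0. -0. -1.] F [0.01 0.83 0.09] g 87.1 q [-59.3  22.    0.5  -0.  -68.4 -14.8]
[-4.02, 2.64, -5.5, -0.0, 0.0, 1.18]
[-20.17, 12.59, -5.5, -0.0, 0.0, 3.18]
```

>>> play_rows(deltas=[[-2,1.3,-2.75,0,0,0.6,87],[-4,2.6,-5.5,0,0,1.2,87],[-4,2.6,-5.5,0,0,1.2,87],[-8,5,-5.5,0,0,2,87],[-12,7.5,-5.5,0,0,2.5,87],[-16,10,-5.5,0,0,2.8,87],[-20.17,12.59,-5.5,0,0,3.18,87],[-20.17,12.59,-5.5,0,0,3.18,87],[-20.17,12.59,-5.5,0,0,3.18,87],[-20.17,12.59,-5.5,0,0,3.18,87],[-20.17,12.59,-5.5,0,0,3.18,87],[-20.17,12.59,-5.5,0,0,3.18,87]])

```text
time_s: 2.55
tcp_pos: [0.5393, -0.1932, 0.3592]
ee_rot: [[-1.0, -0.001, 0.001], [-0.001, 1.0, -0.0], [-0.001, -0.0, -1.0]]
wrist_force: [0.6, -0.8, 0.3]
gripper_width: 1.001
```

>>> play_rows(deltas=[[0,0,0,0,0,0,87],[0,0,0,0,0,0,87]])

```text
time_s: 2.75
tcp_pos: [0.5389, -0.1939, 0.3583]
ee_rot: [[-1.0, -0.003, -0.001], [-0.003, 1.0, -0.0], [0.001, 0.0, -1.0]]
wrist_force: [0.7, -0.2, -0.2]
gripper_width: 0.997
```

```bash
python3 - <<'E'
from h import *
s=st(); d=snap('wrist','w1'); np.savez('w1.npz',**d,**{'tcp_pos':s['tcp_pos'],'ee_rot':s['ee_rot']})
cv2.imwrite('pics/w1b.png',cv2.resize(d['pixels'][:,:,::-1],(800,600),interpolation=cv2.INTER_CUBIC))
for n in ['basket','picker','stand']:
    print(n,[(np.round(x['centre'],4).tolist(),round(x['score'],2)) for x in r.spot_in('wrist',n)])
E
```

```text
t 2.75 p [ 0.5389 -0.1939  0.3583] yaw -179.85 zz [-0.001 -0.    -1.   ] F [ 0.75 -0.23 -0.17] g 86.8 q [ -3.6  13.4   7.2   0.  -83.9 -86.3]
basket [([0.663, -0.0847, 0.0153], 0.78)]
picker [([0.3725, -0.2973, 0.1387], 0.92), ([0.5434, -0.467, 0.137], 0.84), ([0.6353, -0.3437, 0.1345], 0.76), ([0.5045, -0.2882, 0.1471], 0.62)]
stand [([0.4943, -0.2793, 0.1424], 0.91)]
```

View pics/w1b.png

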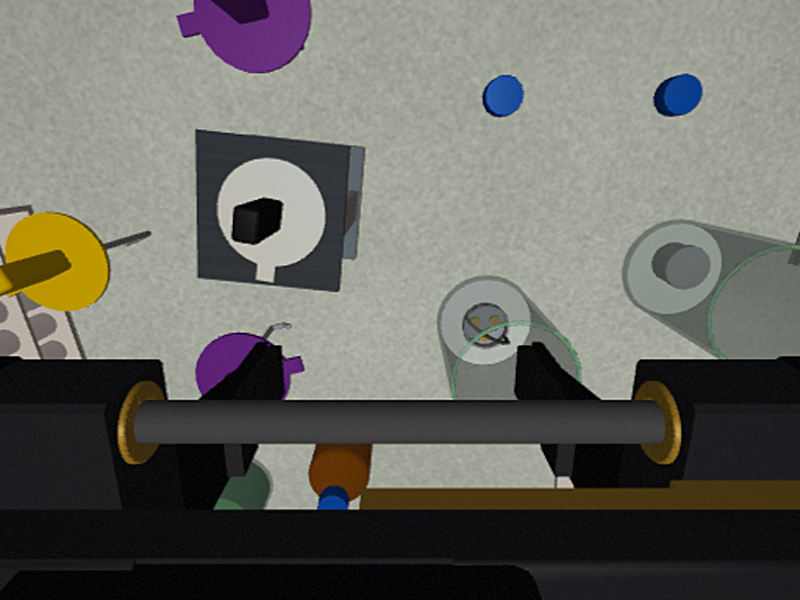

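```bash
cat > disc.py <<'E'
from h import *
def disc(d,s,box,z=0.149,thr=120):
    im=d['pixels'].astype(int); x0,y0,x1,y1=box
    m=np.zeros(im.shape[:2],np.uint8); m[y0:y1,x0:x1]=im[y0:y1,x0:x1].min(2)>thr
    n,l,sta,c=cv2.connectedComponentsWithStats(m); i=1+np.argmax(sta[1:,4])
    q=max(cv2.findContours((l==i).astype(np.uint8),cv2.RETR_EXTERNAL,cv2.CHAIN_APPROX_NONE)[0],key=len)[:,0,:]
    P=ray(d,q,z,s); k=np.ones(len(P),bool)
    for _ in range(8):
        o,R=circ(P[k]); e=np.hypot(*(P[:,:2]-o).T)-R; k=np.abs(e)<0.0025
    n=P[e>0.004]; v=n[:,:2].mean(0)-o
    return o,R,k.sum(),len(P),np.degrees(np.arctan2(v[1],v[0]))
E
python3 - <<'E'
from disc import *
f=np.load('w1.npz'); d={k:f[k] for k in('pixels','camera_matrix','T_tool_cam')}; s={k:f[k] for k in('tcp_pos','ee_rot')}
print(disc(d,s,(130,88,222,182)))
# stand top plate: dark
im=d['pixels'].astype(int)
m=np.zeros((384,512),np.uint8); m[78:190,120:234]=(im[78:190,120:234].max(2)<90)
m=cv2.morphologyEx(m,cv2.MORPH_OPEN,np.ones((3,3)))
b=cv2.boxPoints(cv2.minAreaRect(np.argwhere(m)[:,::-1].astype(np.float32))); P=ray(d,b,.145,s); print(P,P.mean(0), [np.linalg.norm(P[i]-P[i-1]) for i in range(4)])
c=d['pixels'][170:260,270:390,::-1]; cv2.imwrite('pics/w1c.png',cv2.resize(c,(800,600),interpolation=cv2.INTER_CUBIC))
E
```

```text
(array([ 0.50447032, -0.29167257]), np.float64(0.04140784920156501), np.int64(186), 213, np.float64(-9.79798216477262))
[[ 0.55580044 -0.36998432  0.145     ]
 [ 0.44211683 -0.34459925  0.145     ]
 [ 0.45383498 -0.21922504  0.145     ]
 [ 0.56980856 -0.23357818  0.145     ]] [ 0.5053902 -0.2918467  0.145    ] [np.float64(0.13712353111083997), np.float64(0.11648333143449205), np.float64(0.1259206336150948), np.float64(0.11685839699756988)]
```

View pics/w1c.png

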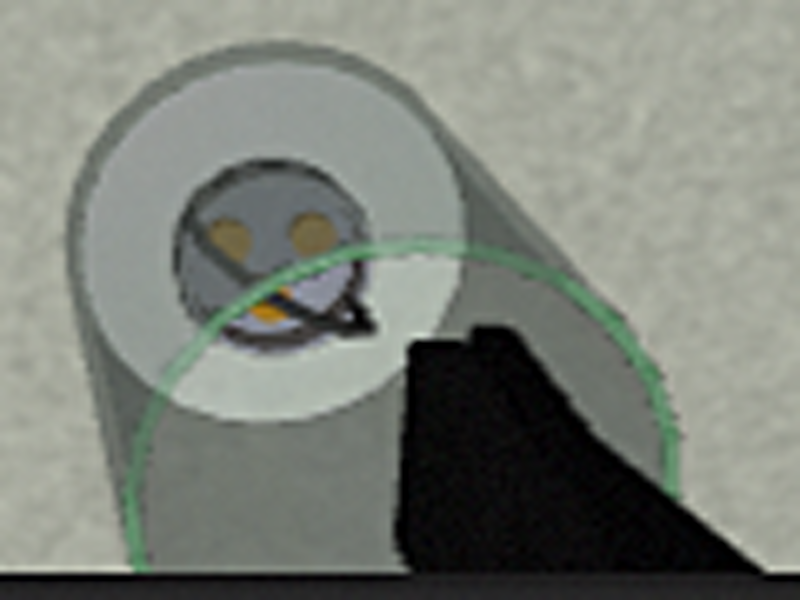

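```bash
cat > fit.py <<'E'
from h import *
f=np.load('w1.npz'); d={k:f[k] for k in('pixels','camera_matrix','T_tool_cam')}; s={k:f[k] for k in('tcp_pos','ee_rot')}
off=np.array([270,170]); k=20/3
c2=lambda uv:np.array(uv)/k+off
# basket rim outer circle points from crop
rim=[(172,255),(180,215),(205,178),(265,160),(320,170),(350,195)]
print('basket rim',circ(ray(d,c2(rim),0.022,s)))
base=[(68,230),(100,130),(180,60),(280,40),(370,65)]
print('jar outer base z0',circ(ray(d,c2(base),0.0,s)))
base=[(90,310),(150,385),(265,422),(360,395),(85,220),(110,150),(270,62),(370,95),(440,170),(464,240)]
print('jar inner z.006',circ(ray(d,c2(base),0.006,s)))
rr=[(140,500),(200,345),(300,267),(425,245),(520,260),(610,320),(660,400),(672,460)]
print('rim z.155',circ(ray(d,c2(rr),0.155,s)))
E
python3 fit.py
```

```text
basket rim (array([ 0.64161197, -0.09531224]), np.float64(0.0251901196753764))
jar outer base z0 (array([ 0.64341613, -0.0928412 ]), np.float64(0.05289769911896805))
jar inner z.006 (array([ 0.6472384 , -0.09181423]), np.float64(0.05107353876168987))
rim z.155 (array([ 0.64498388, -0.09109799]), np.float64(0.052835005657196184))
```

```bash
cat > arch.py <<'E'
from h import *
from scipy.optimize import minimize
f=np.load('w1.npz'); d={k:f[k] for k in('pixels','camera_matrix','T_tool_cam')}; s={k:f[k] for k in('tcp_pos','ee_rot')}
def arch(x,y,yaw,z0=0.006,p=2):
    t=np.linspace(0,np.pi,60); h=np.sign(np.cos(t))*np.abs(np.cos(t))**(2/p)*0.0245; v=0.016+0.032*np.sin(t)**(2/p)
    a=np.radians(yaw); return np.c_[x-np.sin(a)*h,y+np.cos(a)*h,z0+v]
def rimc(x,y,z,R=.026):
    t=np.linspace(0,2*np.pi,60); return np.c_[x+R*np.cos(t),y+R*np.sin(t),0*t+z]
E
python3 - <<'E'
from arch import *
dt=r.capture('top'); ds=r.capture('scene')
out=[]
def score(p):
    tot=0
    for D,S in ((d,s),(dt,None),(ds,None)):
        g=cv2.GaussianBlur(D['pixels'],(3,3),0).astype(np.float32).mean(2)
        uv=proj(D,arch(*p),S).astype(np.float32)
        tot+=cv2.remap(g,uv[None,:,0],uv[None,:,1],cv2.INTER_LINEAR).mean()
    return tot
res=[]
for yaw in range(-90,90,4):
    for dx in np.arange(-.004,.0041,.002):
        for dy in np.arange(-.004,.0041,.002): res.append((score((.643+dx,-.094+dy,yaw)),.643+dx,-.094+dy,yaw))
res.sort(); print(np.round(res[:8],3))
b=res[0][1:]
for D,S,box in ((d,s,(270,170)),(dt,None,(228,110)),(ds,None,(160,185))):
    k=6; x,y=box; im=cv2.resize(D['pixels'][y:y+65,x:x+85,::-1],None,fx=k,fy=k,interpolation=cv2.INTER_CUBIC)[:, :400]
    im2=im.copy()
    for P,c in ((arch(*b),(0,0,255)),(rimc(b[0],b[1],.022),(255,0,0)),(rimc(.645,-.092,.155,.054),(0,255,255)),(rimc(.645,-.092,0,.056),(0,255,255))):
        uv=(proj(D,P,S)-[x,y]+.5)*k; cv2.polylines(im2,[uv.astype(np.int32)],False,c,1)
    out.append(np.hstack([im,im2])[:300])
cv2.imwrite('pics/fit1.png',cv2.resize(np.vstack(out),(533,600)))
cv2.imwrite('pics/fit2.png',np.vstack(out[:2]));cv2.imwrite('pics/fit3.png',out[2])
E
```

```text
[[ 2.28944e+02  6.47000e-01 -9.40000e-02 -2.60000e+01]
 [ 2.31425e+02  6.47000e-01 -9.40000e-02 -2.20000e+01]
 [ 2.34455e+02  6.47000e-01 -9.20000e-02 -2.60000e+01]
 [ 2.35438e+02  6.47000e-01 -9.60000e-02 -2.20000e+01]
 [ 2.35614e+02  6.47000e-01 -9.60000e-02 -2.60000e+01]
 [ 2.36457e+02  6.45000e-01 -9.60000e-02 -2.60000e+01]
 [ 2.37298e+02  6.47000e-01 -9.40000e-02 -3.00000e+01]
 [ 2.38151e+02  6.45000e-01 -9.40000e-02 -2.60000e+01]]
```

View pics/fit2.png

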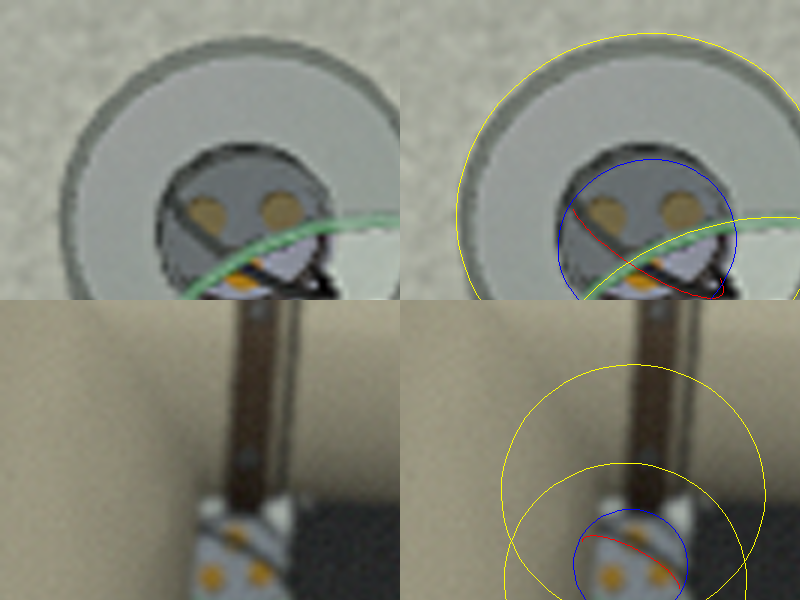

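View pics/fit3.png

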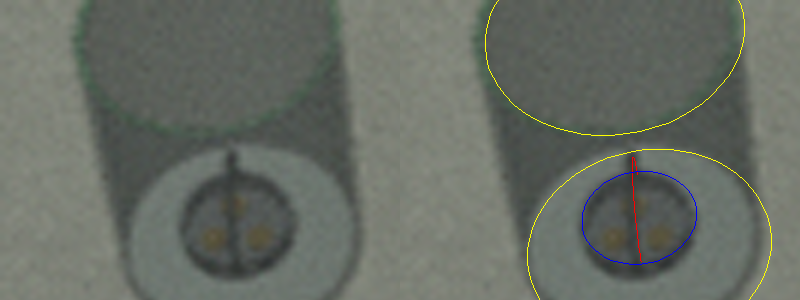

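```bash
python3 - <<'E'
from arch import *
dt=r.capture('top'); ds=r.capture('scene')
dt['pixels']=cv2.imread('pics/top0.png')[:,:,::-1]; ds['pixels']=cv2.imread('pics/scene0.png')[:,:,::-1]
out=[]
for D,S,box in ((d,s,(270,175)),(dt,None,(228,125)),(ds,None,(160,195))):
    g=cv2.GaussianBlur(D['pixels'],(3,3),0).astype(np.float32).mean(2)
    def val(P):
        uv=proj(D,P,S).astype(np.float32); return cv2.remap(g,uv[None,:,0],uv[None,:,1],cv2.INTER_LINEAR).mean()
    res=[]
    for yaw in range(-50,0,2):
      for dx in np.arange(-.008,.0081,.001):
        for dy in np.arange(-.008,.0081,.001): res.append((val(arch(.643+dx,-.094+dy,yaw)) ,.643+dx,-.094+dy,yaw))
    res.sort(); print(np.round(res[:5],3)); b=res[0][1:]
    k=7; x,y=box; im=cv2.resize(D['pixels'][y:y+42,x:x+57,::-1],None,fx=k,fy=k,interpolation=cv2.INTER_CUBIC)
    im2=im.copy()
    for P,c in ((arch(*b),(0,0,255)),(rimc(b[0],b[1],.022),(255,0,0))):
        uv=(proj(D,P,S)-[x,y]+.5)*k; cv2.polylines(im2,[uv.astype(np.int32)],False,c,1)
    out.append(np.hstack([im,im2]))
cv2.imwrite('pics/fit4.png',cv2.resize(np.vstack(out),(540,600)))
E
```

```text
[[ 59.161   0.646  -0.094 -28.   ]
 [ 59.182   0.645  -0.094 -28.   ]
 [ 59.263   0.646  -0.093 -28.   ]
 [ 59.646   0.646  -0.093 -26.   ]
 [ 59.694   0.646  -0.094 -26.   ]]
[[ 76.066   0.649  -0.097 -28.   ]
 [ 76.34    0.649  -0.096 -28.   ]
 [ 76.55    0.648  -0.097 -30.   ]
 [ 76.566   0.649  -0.097 -26.   ]
 [ 76.599   0.649  -0.097 -30.   ]]
[[ 67.153   0.651  -0.088 -26.   ]
 [ 67.168   0.651  -0.088 -28.   ]
 [ 67.28    0.651  -0.089 -28.   ]
 [ 67.357   0.651  -0.089 -26.   ]
 [ 67.52    0.651  -0.087 -28.   ]]
```

View pics/fit4.png

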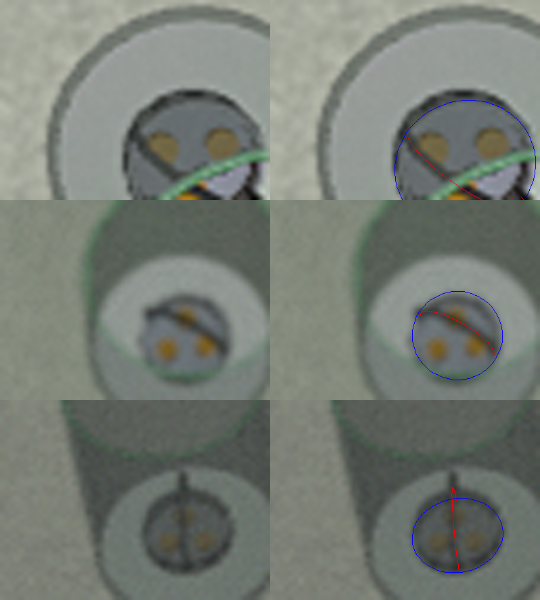

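```bash
python3 - <<'E'
from h import *
st(); print(row([.62,-.095,.36],Rdown(180)))
E
```

```text
t 3.15 p [ 0.5377 -0.1958  0.359 ] yaw 179.94 zz [ 5.e-04 -0.e+00 -1.e+00] F [ 0.43 -0.16  0.72] g 86.8 q [ -3.8  13.3   7.2   0.  -83.9 -86.3]
[-3.29, 4.03, -0.04, -0.0, 0.01, -0.01]
```

>>> play_rows(deltas=[[-1.6,2,0,0,0,0,87],[-3.3,4,0,0,0,0,87],[-3.3,4,0,0,0,0,87],[-3.3,4,0,0,0,0,87],[-3.3,4,0,0,0,0,87]])

```text
time_s: 3.65
tcp_pos: [0.6208, -0.0949, 0.3583]
ee_rot: [[-1.0, -0.001, -0.001], [-0.001, 1.0, -0.0], [0.001, -0.0, -1.0]]
wrist_force: [1.0, 0.4, 1.2]
gripper_width: 1.0
```

```bash
python3 - <<'E'
from h import *
s=st(); d=snap('wrist','w2'); np.savez('w2.npz',**d,**{'tcp_pos':s['tcp_pos'],'ee_rot':s['ee_rot']})
p=[st()['tcp_pos']]
for _ in range(3): r.capture('top'); p.append(st()['tcp_pos'])
cv2.imwrite('pics/w2b.png',cv2.resize(d['pixels'][:,:,::-1],(800,600),interpolation=cv2.INTER_CUBIC))
E
```

```text
t 3.65 p [ 0.6208 -0.0949  0.3583] yaw -179.95 zz [-1.e-03 -2.e-04 -1.e+00] F [1.04 0.38 1.2 ] g 87.0 q [  6.1  19.3  15.4   0.  -86.1 -96. ]
t 3.7 p [ 0.6204 -0.0955  0.3588] yaw 179.99 zz [-3.e-04 -3.e-04 -1.e+00] F [ 0.37 -0.33 -1.57] g 86.9 q [  6.   19.3  15.4   0.  -86.1 -96. ]
t 3.75 p [ 0.6202 -0.0959  0.3591] yaw 179.96 zz [ 2.e-04 -2.e-04 -1.e+00] F [-0.21 -0.49  0.32] g 86.8 q [  6.   19.2  15.3   0.  -86.1 -96. ]
t 3.8 p [ 0.6201 -0.096   0.3593] yaw 179.94 zz [ 6.e-04 -1.e-04 -1.e+00] F [ 0.3  -0.27  0.29] g 86.7 q [  6.   19.2  15.3   0.  -86.1 -96. ]
t 3.85 p [ 0.6201 -0.0961  0.3594] yaw 179.94 zz [ 8.e-04 -1.e-04 -1.e+00] F [-0.57 -0.08 -0.1 ] g 86.7 q [  6.   19.2  15.3   0.  -86.1 -96. ]
```

View pics/w2b.png

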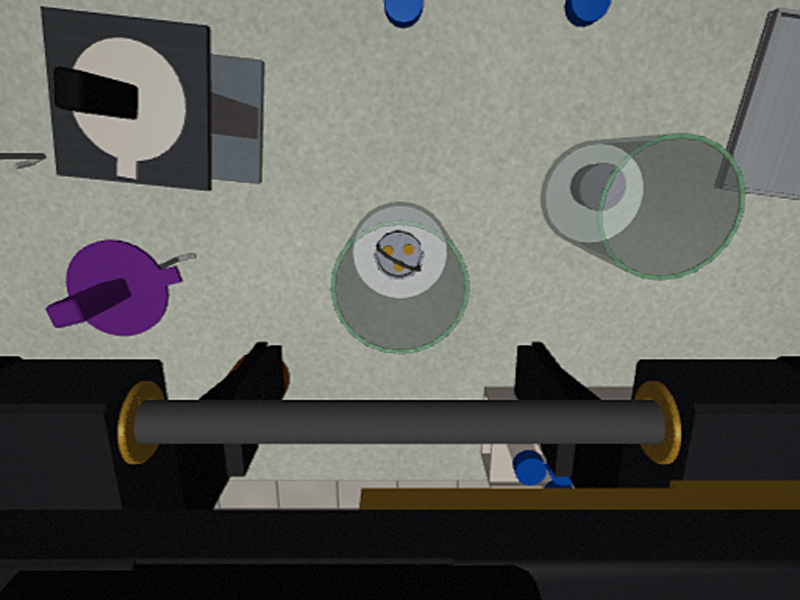

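```bash
python3 - <<'E'
from arch import *
from disc import disc
f=np.load('w2.npz'); d={k:f[k] for k in('pixels','camera_matrix','T_tool_cam')}; s={k:f[k] for k in('tcp_pos','ee_rot')}
print(disc(d,s,(40,18,122,118)))
x,y=205,120;k=6
im=cv2.resize(d['pixels'][y:y+100,x:x+100,::-1],None,fx=k,fy=k,interpolation=cv2.INTER_CUBIC)
# rim circle detect by green
P=d['pixels'].astype(int); gm=((P[:,:,1]-P[:,:,0])>18)&((P[:,:,1]-P[:,:,2])>5); gm[:, :200]=0; gm[:,310:]=0; gm[:120]=0;gm[230:]=0
q=np.argwhere(gm)[:,::-1]; print(len(q), circ(ray(d,q,.155,s)))
g=cv2.GaussianBlur(d['pixels'],(3,3),0).astype(np.float32).mean(2)
def val(Q):
    uv=proj(d,Q,s).astype(np.float32); return cv2.remap(g,uv[None,:,0],uv[None,:,1],cv2.INTER_LINEAR).mean()
for p in (2,3,4):
    res=[]
    for yaw in range(-50,0,2):
      for dx in np.arange(-.008,.0081,.001):
        for dy in np.arange(-.008,.0081,.001): res.append((val(arch(.645+dx,-.092+dy,yaw,p=p))+val(rimc(.645+dx,-.092+dy,.022,.025)),.645+dx,-.092+dy,yaw))
    res.sort(); print(p,np.round(res[:3],3))
    if p==2: b=res[0][1:]
im2=im.copy()
for Q,c in ((arch(*b),(0,0,255)),(rimc(b[0],b[1],.022),(255,0,0)),(rimc(.645,-.092,.155,.054),(0,255,255))):
    uv=(proj(d,Q,s)-[x,y]+.5)*k; cv2.polylines(im2,[uv.astype(np.int32)],False,c,1)
cv2.imwrite('pics/fit5.png',np.hstack([im[:,100:500],im2[:,100:500]]))
E
```

```text
(array([ 0.50483436, -0.29154223]), np.float64(0.04133828258653724), np.int64(183), 310, np.float64(-10.031157378016633))
675 (array([ 0.64570282, -0.0922885 ]), np.float64(0.05365595815610796))
2 [[ 1.58386e+02  6.45000e-01 -9.40000e-02 -2.80000e+01]
 [ 1.59633e+02  6.45000e-01 -9.40000e-02 -3.00000e+01]
 [ 1.61449e+02  6.45000e-01 -9.40000e-02 -2.60000e+01]]
3 [[ 1.55126e+02  6.44000e-01 -9.40000e-02 -2.80000e+01]
 [ 1.55446e+02  6.45000e-01 -9.40000e-02 -2.80000e+01]
 [ 1.56006e+02  6.45000e-01 -9.30000e-02 -2.80000e+01]]
4 [[ 1.53062e+02  6.44000e-01 -9.40000e-02 -2.80000e+01]
 [ 1.54412e+02  6.44000e-01 -9.40000e-02 -3.00000e+01]
 [ 1.54982e+02  6.44000e-01 -9.30000e-02 -2.80000e+01]]
```

View pics/fit5.png

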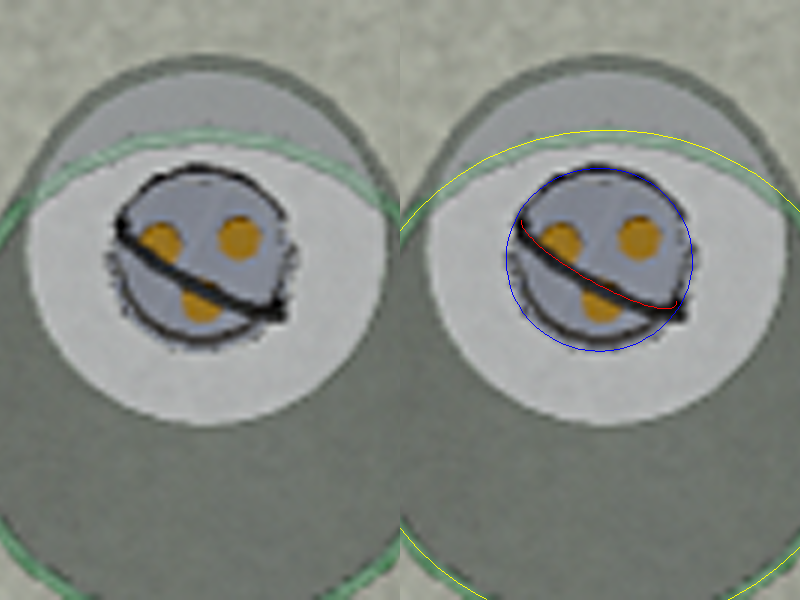

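```bash
python3 - <<'E'
from h import *
st(); print(row([.5048,-.2916,.27],Rdown(170)));print(row([.5048,-.2916,.1615],Rdown(170)))
E
```

```text
t 3.85 p [ 0.6201 -0.0961  0.3594] yaw 179.94 zz [ 8.e-04 -1.e-04 -1.e+00] F [-0.57 -0.08 -0.1 ] g 86.7 q [  6.   19.2  15.3   0.  -86.1 -96. ]
[4.61, -7.83, 3.57, -0.0, 0.01, 1.99]
[4.61, -7.83, 7.91, -0.0, 0.01, 1.99]
```

>>> play_rows(deltas=[[1,-1.6,0,0,0,0.5,87],[2,-3.4,1,0,0,1,87],[3,-5.2,2,0,0,1.5,87],[4,-7,3,0,0,2,87],[4.6,-7.83,3.57,0,0,2,87],[4.6,-7.83,3.57,0,0,2,87],[4.6,-7.83,3.57,0,0,2,87],[4.6,-7.83,3.57,0,0,2,87]])

```text
time_s: 4.65
tcp_pos: [0.5062, -0.2909, 0.2707]
ee_rot: [[-0.985, 0.173, 0.002], [0.173, 0.985, -0.001], [-0.002, -0.0, -1.0]]
wrist_force: [-0.1, 1.0, 0.5]
gripper_width: 1.004
```

```bash
python3 - <<'E'
from h import *
s=st(); d=snap('wrist','w3'); st()
print(row([.5048,-.2916,.1615],Rdown(170)))
E
```

```text
t 4.65 p [ 0.5062 -0.2909  0.2707] yaw 170.01 zz [ 2.3e-03 -9.0e-04 -1.0e+00] F [-0.14  1.    0.54] g 87.3 q [-14.   16.3  -1.1   0.  -72.5 -86. ]
t 4.7 p [ 0.5066 -0.2905  0.2707] yaw 170.06 zz [ 2.4e-03 -8.0e-04 -1.0e+00] F [ 0.69  0.4  -0.23] g 87.2 q [-13.9  16.3  -1.1   0.  -72.5 -86. ]
[0.07, -0.05, 4.37, -0.0, 0.03, 0.01]
```

View pics/w3.png

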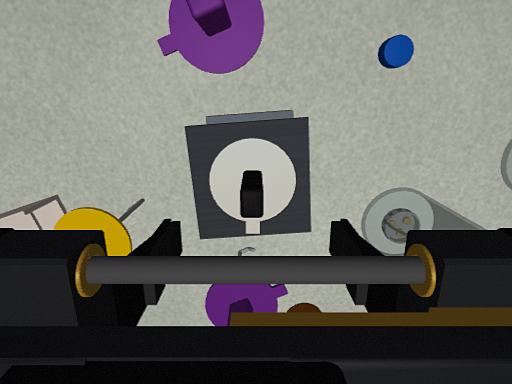

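```bash
python3 - <<'E'
from disc import *
s=st(); d=r.capture('wrist'); s=st()
print(disc(d,s,(198,125,302,242)))
print(row([.5048,-.2916,.1615],Rdown(170)))
E
```

```text
t 4.7 p [ 0.5066 -0.2905  0.2707] yaw 170.06 zz [ 2.4e-03 -8.0e-04 -1.0e+00] F [ 0.69  0.4  -0.23] g 87.2 q [-13.9  16.3  -1.1   0.  -72.5 -86. ]
t 4.75 p [ 0.5067 -0.2902  0.2706] yaw 170.09 zz [ 2.2e-03 -7.0e-04 -1.0e+00] F [-0.6   0.03  1.06] g 86.5 q [-13.9  16.3  -1.1   0.  -72.5 -86. ]
(array([ 0.50452841, -0.29161668]), np.float64(0.0414388176938064), np.int64(230), 262, np.float64(-10.164685870628256))
[0.08, -0.07, 4.36, -0.0, 0.03, 0.02]
```

>>> play_rows(deltas=[[0.08,-0.07,0.8,0,0,0,87],[0.08,-0.07,2,0,0,0,87],[0.08,-0.07,3.2,0,0,0,87],[0.08,-0.07,4,0,0,0,87],[0.08,-0.07,4.36,0,0,0,87],[0.08,-0.07,4.36,0,0,0,87],[0.08,-0.07,4.36,0,0,0,87],[0.08,-0.07,4.36,0,0,0,87]])

```text
time_s: 5.55
tcp_pos: [0.5046, -0.2923, 0.1621]
ee_rot: [[-0.985, 0.173, 0.003], [0.173, 0.985, -0.001], [-0.003, -0.001, -1.0]]
wrist_force: [-0.1, -0.1, 0.3]
gripper_width: 0.995
```

```bash
python3 - <<'E'
from h import *
st();r.capture('top');st()
print(row([.5046,-.2916,.1615],Rdown(170)))
E
```

```text
t 5.55 p [ 0.5046 -0.2923  0.1621] yaw 170.05 zz [ 0.003  -0.0011 -1.    ] F [-0.13 -0.11  0.28] g 86.6 q [-14.2  20.7 -10.7   0.  -58.3 -85.8]
t 5.6 p [ 0.5044 -0.2923  0.162 ] yaw 170.03 zz [ 2.7e-03 -9.0e-04 -1.0e+00] F [-0.5  -0.22 -0.96] g 87.3 q [-14.2  20.7 -10.8   0.  -58.3 -85.8]
[-0.0, 0.03, 0.02, -0.01, 0.03, 0.01]
```

>>> play_rows(deltas=[[0,0.03,0.02,0,0.03,0,60],[0,0.03,0.02,0,0.03,0,30],[0,0.03,0.02,0,0.03,0,10],[0,0.03,0.02,0,0.03,0,10],[0,0.03,0.02,0,0.03,0,10],[0,0.03,0.02,0,0.03,0,10],[0,0.03,0.02,0,0.03,0,10],[0,0.03,0.02,0,0.03,0,10],[0,0.03,0.02,0,0.03,0,10],[0,0.03,0.02,0,0.03,0,10]])

```text
time_s: 6.6
tcp_pos: [0.5036, -0.2915, 0.16]
ee_rot: [[-0.985, 0.173, -0.003], [0.173, 0.985, 0.0], [0.003, -0.0, -1.0]]
wrist_force: [0.1, -1.4, -0.1]
gripper_width: 0.208
```

>>> play_rows(deltas=[[0,0,-0.4,0,0,0,10],[0,0,-1.2,0,0,0,10],[0,0,-2,0,0,0,10],[0,0,-2,0,0,0,10]])

```text
time_s: 7.0
tcp_pos: [0.5055, -0.2922, 0.2136]
ee_rot: [[-0.985, 0.173, 0.004], [0.173, 0.985, -0.002], [-0.004, -0.002, -1.0]]
wrist_force: [1.2, 0.6, -0.7]
gripper_width: 0.205
```

```bash
python3 - <<'E'
from h import *
st();snap('scene','s4');snap('wrist','w4');st()
E
```

```text
t 7.0 p [ 0.5055 -0.2922  0.2136] yaw 170.05 zz [ 0.0038 -0.0023 -1.    ] F [ 1.15  0.58 -0.69] g 17.8 q [-14.1  18.3  -6.5   0.1 -64.9 -85.9]
t 7.1 p [ 0.5036 -0.2911  0.21  ] yaw 170.0 zz [-0.0021  0.0011 -1.    ] F [-0.28  0.56 -2.2 ] g 17.8 q [-14.1  18.4  -6.8  -0.  -64.9 -85.9]
```

View pics/w4.png

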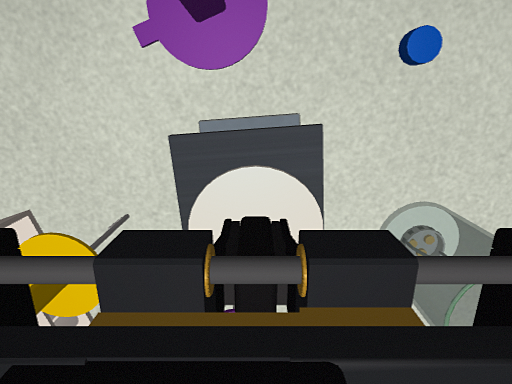

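View pics/s4.png

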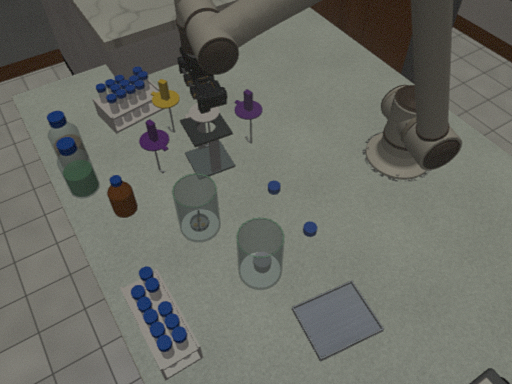

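```bash
python3 - <<'E'
from h import *
st()
b=np.array([.6445,-.094]);u=np.array([np.cos(np.radians(-28)),np.sin(np.radians(-28))]); p=b-.026*u; print(p)
print(row([.5040,-.2915,.34],Rdown(170))); print(row([*p,.34],Rdown(152)))
E
```

```text
t 7.1 p [ 0.5036 -0.2911  0.21  ] yaw 170.0 zz [-0.0021  0.0011 -1.    ] F [-0.28  0.56 -2.2 ] g 17.8 q [-14.1  18.4  -6.8  -0.  -64.9 -85.9]
[ 0.62154336 -0.08179374]
[-0.01, -0.01, -5.2, 0.01, -0.03, -0.0]
[-3.18, 9.07, -5.2, 0.0, -0.03, 3.6]
```

>>> play_rows(deltas=[[0,0,-0.8,0,0,0,10],[0,0,-2,0,0,0,10],[0,0,-3.2,0,0,0,10],[0,0,-4.4,0,0,0,10],[0,0,-5.2,0,0,0,10],[-0.3,0.8,-5.2,0,0,0.4,10],[-0.7,2.1,-5.2,0,0,1,10],[-1.2,3.6,-5.2,0,0,1.6,10],[-1.8,5.2,-5.2,0,0,2.2,10],[-2.4,6.8,-5.2,0,0,2.8,10],[-2.9,8.2,-5.2,0,0,3.3,10],[-3.18,9.07,-5.2,0,0,3.6,10]])

```text
time_s: 8.3
tcp_pos: [0.6223, -0.0793, 0.3372]
ee_rot: [[-0.883, 0.469, -0.006], [0.469, 0.883, 0.001], [0.006, -0.002, -1.0]]
wrist_force: [-0.2, -0.5, -1.0]
gripper_width: 0.203
```

>>> play_rows(deltas=[[0,0,0,0,0,0,10],[0,0,0,0,0,0,10],[0,0,0,0,0,0,10]])

```text
time_s: 8.6
tcp_pos: [0.6212, -0.0826, 0.3391]
ee_rot: [[-0.883, 0.47, -0.004], [0.47, 0.883, 0.0], [0.004, -0.002, -1.0]]
wrist_force: [-0.5, -0.6, 0.1]
gripper_width: 0.202
```

```bash
python3 - <<'E'
from h import *
s=st();d=snap('wrist','w5');ds=snap('scene','s5');s=st()
cv2.imwrite('pics/s5z.png',cv2.resize(ds['pixels'][60:260,110:310,::-1],(600,600),interpolation=cv2.INTER_CUBIC))
print(row([.6215,-.0818,.34],Rdown(152)),row([.6215,-.0818,.1765],Rdown(152)))
# predicted hook points
def pk(x,z,s=s):
    a=np.radians(-28); return [s['tcp_pos'][0]+x*np.cos(a),s['tcp_pos'][1]+x*np.sin(a),s['tcp_pos'][2]-.0155+z]
Q=np.array([pk(-.009,-.01),pk(-.009,-.13),pk(.006,-.13),pk(.014,-.12)])
print((proj(ds,Q)-[110,60]+.5)*3, proj(d,Q,s))
E
```

```text
t 8.6 p [ 0.6212 -0.0826  0.3391] yaw 151.98 zz [-4.1e-03  3.0e-04 -1.0e+00] F [-0.51 -0.59  0.11] g 17.6 q [   7.2   19.5   13.    -0.   -83.8 -125.2]
t 8.7 p [ 0.6212 -0.0829  0.3397] yaw 151.94 zz [-3.e-03  4.e-04 -1.e+00] F [ 0.59 -0.41 -1.36] g 17.5 q [   7.1   19.4   13.    -0.   -83.8 -125.2]
[0.01, 0.05, -0.01, -0.01, -0.03, -0.01] [-0.01, 0.05, 6.53, -0.01, -0.03, -0.01]
[[281.56082781 250.74044688]
 [294.74478447 355.35531742]
 [276.34511507 356.43582623]
 [265.31357462 348.94864019]] [[253.48857031 209.64032591]
 [254.15923204 169.56002673]
 [254.17387945 183.47490683]
 [254.14643911 193.54125728]]
```

View pics/s5z.png

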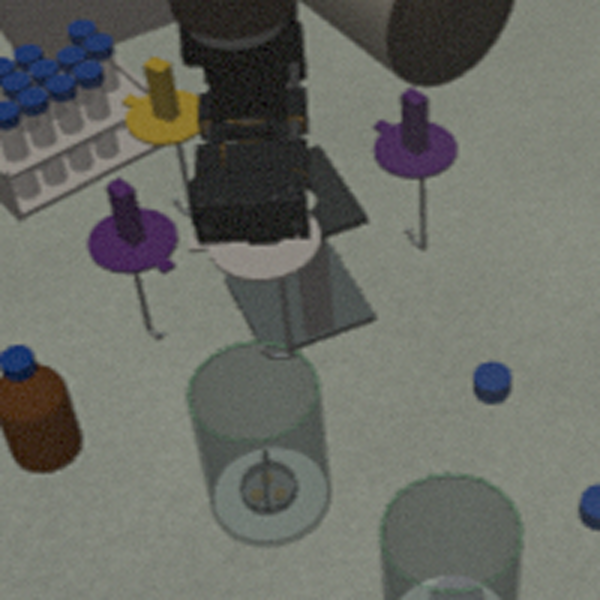

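View pics/w5.png

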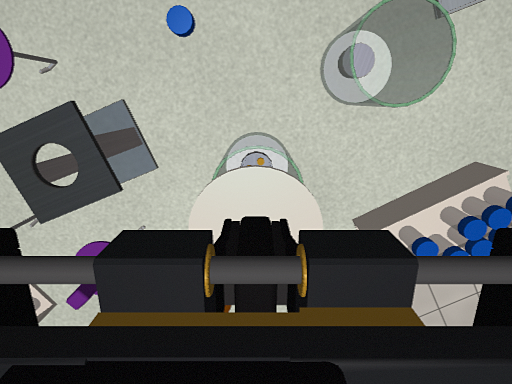

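>>> play_rows(deltas=[[0,0.05,0.5,0,-0.03,0,10],[0,0.05,1.3,0,-0.03,0,10],[0,0.05,2.1,0,-0.03,0,10],[0,0.05,2.9,0,-0.03,0,10],[0,0.05,3.7,0,-0.03,0,10],[0,0.05,4.5,0,-0.03,0,10],[0,0.05,5.1,0,-0.03,0,10],[0,0.05,5.6,0,-0.03,0,10],[0,0.05,5.8,0,-0.03,0,10],[0,0.05,5.8,0,-0.03,0,10],[0,0.05,5.8,0,-0.03,0,10]])

```text
time_s: 9.8
tcp_pos: [0.6224, -0.081, 0.1957]
ee_rot: [[-0.883, 0.469, 0.001], [0.469, 0.883, -0.001], [-0.002, -0.0, -1.0]]
wrist_force: [0.5, 0.1, -1.5]
gripper_width: 0.204
```

```bash
python3 - <<'E'
from h import *
s=st();ds=snap('scene','s6');s=st()
d=r.capture('wrist')
cv2.imwrite('pics/s6z.png',cv2.resize(ds['pixels'][160:250,150:240,::-1],(600,600),interpolation=cv2.INTER_CUBIC))
print(row([.6215,-.0818,.1765],Rdown(152)))
def pk(x,z,s=s):
    a=np.radians(-28); return [s['tcp_pos'][0]+x*np.cos(a),s['tcp_pos'][1]+x*np.sin(a),s['tcp_pos'][2]-.0155+z]
Q=np.array([pk(-.009,-.01),pk(-.009,-.13),pk(.006,-.13),pk(.014,-.12)])
print((proj(ds,Q)-[150,160]+.5)*600/90)
E
```

```text
t 9.8 p [ 0.6224 -0.081   0.1957] yaw 152.01 zz [ 0.0013 -0.001  -1.    ] F [ 0.54  0.06 -1.46] g 17.8 q [ 7.400e+00  2.330e+01 -1.500e+00  1.000e-01 -6.510e+01 -1.254e+02]
t 9.85 p [ 0.6225 -0.0809  0.1959] yaw 152.02 zz [ 1.7e-03 -9.0e-04 -1.0e+00] F [ 1.    1.28 -1.36] g 17.6 q [ 7.400e+00  2.330e+01 -1.500e+00  1.000e-01 -6.510e+01 -1.254e+02]
[0.02, -0.05, 0.77, 0.0, 0.02, 0.0]
[[393.05101039 169.69816374]
 [417.28395635 361.31117624]
 [379.9788862  363.63529692]
 [357.82802354 350.00395134]]
```

View pics/s6z.png

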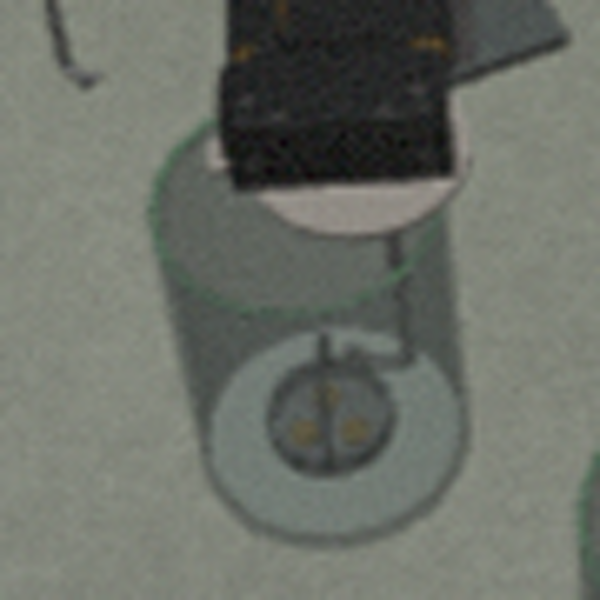

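>>> play_rows(deltas=[[0.02,-0.05,0.3,0,0,0,10],[0.02,-0.05,0.6,0,0,0,10],[0.02,-0.05,0.77,0,0,0,10],[0.02,-0.05,0.77,0,0,0,10],[0.02,-0.05,0.77,0,0,0,10]])

```text
time_s: 10.4
tcp_pos: [0.6209, -0.0817, 0.1753]
ee_rot: [[-0.883, 0.469, -0.001], [0.469, 0.883, -0.001], [0.0, -0.001, -1.0]]
wrist_force: [0.2, -0.0, -1.3]
gripper_width: 0.206
```

```bash
python3 - <<'E'
from h import *
s=st();ds=snap('scene','s7');s=st()
cv2.imwrite('pics/s7z.png',cv2.resize(ds['pixels'][160:250,150:240,::-1],(600,600),interpolation=cv2.INTER_CUBIC))
b=np.array([.6445,-.094]);u=np.array([np.cos(np.radians(-28)),np.sin(np.radians(-28))]); p=b+.001*u
print(row([.6215,-.0818,.1765],Rdown(152)),row([*p,.1765],Rdown(152)))
E
```

```text
t 10.4 p [ 0.6209 -0.0817  0.1753] yaw 152.03 zz [-6.e-04 -1.e-03 -1.e+00] F [ 0.25 -0.01 -1.31] g 17.9 q [ 7.300e+00  2.420e+01 -3.300e+00  1.000e-01 -6.260e+01 -1.253e+02]
t 10.45 p [ 0.6211 -0.0817  0.1756] yaw 152.03 zz [ 0.e+00 -9.e-04 -1.e+00] F [ 0.87 -0.26 -0.97] g 17.9 q [ 7.300e+00  2.420e+01 -3.200e+00  1.000e-01 -6.260e+01 -1.253e+02]
[-0.02, 0.0, -0.03, -0.01, 0.01, 0.01] [-1.1, 0.0, -0.03, -0.01, 0.01, 0.01]
```

View pics/s7z.png

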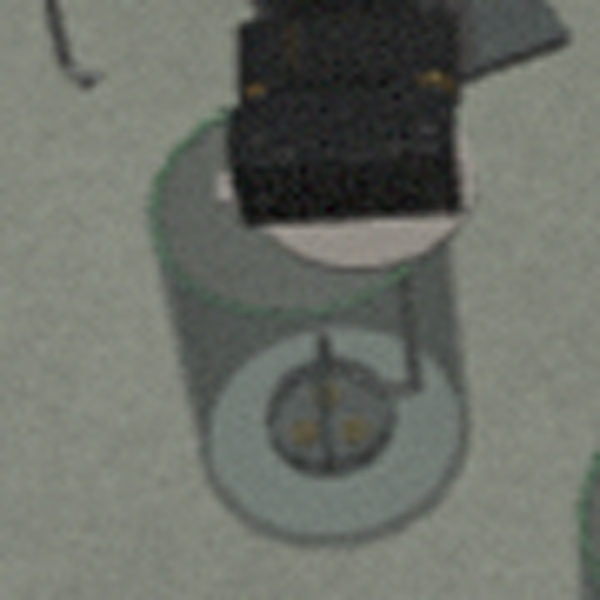

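Above the rim and clear. Now advance 27 mm along picker +x.

>>> play_rows(deltas=[[-0.15,0,-0.03,0,0,0,10],[-0.3,0,-0.03,0,0,0,10],[-0.5,0,-0.03,0,0,0,10],[-0.7,0,-0.03,0,0,0,10],[-0.9,0,-0.03,0,0,0,10],[-1.03,0,-0.03,0,0,0,10],[-1.1,0,-0.03,0,0,0,10],[-1.1,0,-0.03,0,0,0,10],[-1.1,0,-0.03,0,0,0,10]])

```text
time_s: 11.35
tcp_pos: [0.6451, -0.0945, 0.1762]
ee_rot: [[-0.883, 0.469, -0.0], [0.469, 0.883, -0.001], [0.0, -0.001, -1.0]]
wrist_force: [-0.1, 0.9, -1.0]
gripper_width: 0.202
```

```bash
python3 - <<'E'
from h import *
s=st();ds=snap('scene','s8');s=st()
cv2.imwrite('pics/s8z.png',cv2.resize(ds['pixels'][160:250,150:240,::-1],(600,600),interpolation=cv2.INTER_CUBIC))
E
```

```text
t 11.35 p [ 0.6451 -0.0945  0.1762] yaw 152.01 zz [-5.e-04 -7.e-04 -1.e+00] F [-0.11  0.93 -0.97] g 17.6 q [   5.9   26.5    0.8    0.   -64.3 -123.9]
t 11.4 p [ 0.6451 -0.0945  0.1763] yaw 152.02 zz [-3.e-04 -7.e-04 -1.e+00] F [-0.06  0.67 -0.72] g 17.9 q [   5.9   26.5    0.7    0.   -64.3 -123.9]
```

View pics/s8z.png

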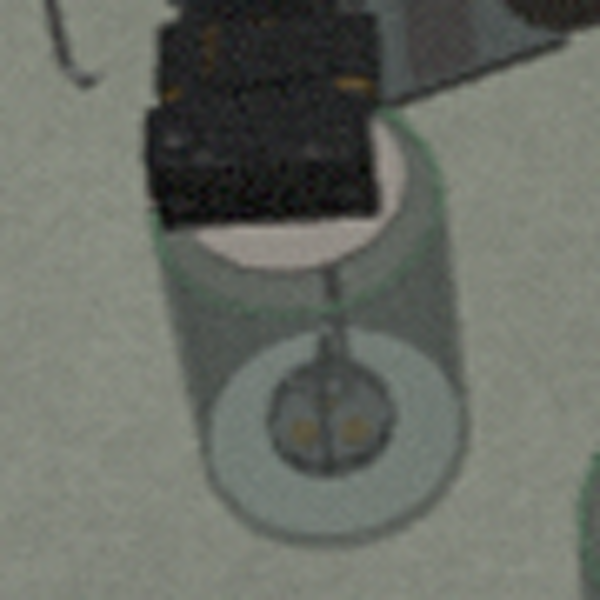

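>>> play_rows(deltas=[[0.04,0,-0.1,0,0,0,10],[0.08,0,-0.3,0,0,0,10],[0.08,0,-0.5,0,0,0,10],[0.08,0,-0.65,0,0,0,10],[0.08,0,-0.75,0,0,0,10],[0.08,0,-0.9,0,0,0,10],[0.08,0,-1.1,0,0,0,10],[0.08,0,-1.4,0,0,0,10],[0.08,0,-1.6,0,0,0,10],[0.08,0,-1.6,0,0,0,10]])

```text
time_s: 12.4
tcp_pos: [0.6441, -0.0936, 0.2176]
ee_rot: [[-0.883, 0.469, 0.002], [0.469, 0.883, -0.001], [-0.002, 0.0, -1.0]]
wrist_force: [0.3, -1.4, -2.0]
gripper_width: 0.209
```

```bash
python3 - <<'E'
from h import *
s=st();ds=snap('scene','s9');s=st()
cv2.imwrite('pics/s9z.png',cv2.resize(ds['pixels'][160:250,150:240,::-1],(600,600),interpolation=cv2.INTER_CUBIC))
E
```

```text
t 12.4 p [ 0.6441 -0.0936  0.2176] yaw 152.03 zz [ 2.1e-03 -9.0e-04 -1.0e+00] F [ 0.26 -1.43 -1.96] g 18.2 q [ 6.00e+00  2.47e+01  3.90e+00  1.00e-01 -6.91e+01 -1.24e+02]
t 12.45 p [ 0.6437 -0.0936  0.2169] yaw 152.01 zz [ 9.e-04 -6.e-04 -1.e+00] F [ 0.98  0.08 -1.49] g 17.5 q [   6.    24.7    3.8    0.   -69.  -124. ]
```

View pics/s9z.png

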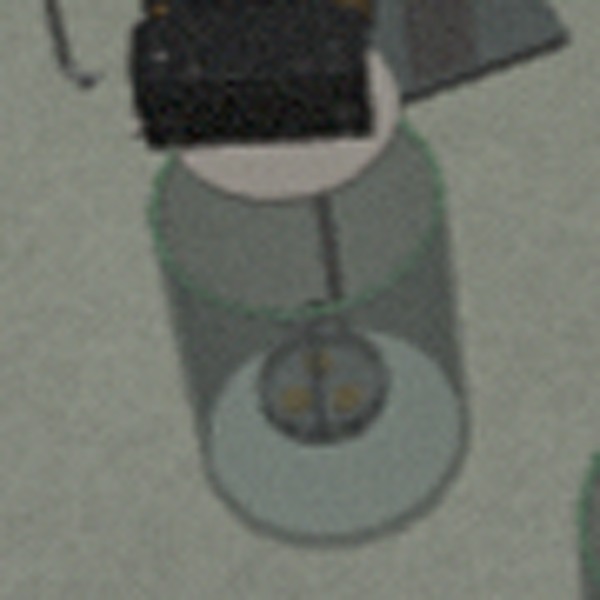

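>>> play_rows(deltas=[[0,0,-0.3,0,0,0,10],[0,0,-0.8,0,0,0,10],[0,0,-1.4,0,0,0,10],[0,0,-2,0,0,0,10],[0,0,-2.6,0,0,0,10],[0,0,-3.2,0,0,0,10],[0,0,-3.8,0,0,0,10],[0,0,-4.4,0,0,0,10],[0,0,-5,0,0,0,10],[0,0,-5.6,0,0,0,10],[0,0,-6.1,0,0,0,10],[0,0,-6.4,0,0,0,10]])

```text
time_s: 13.65
tcp_pos: [0.6437, -0.0936, 0.3783]
ee_rot: [[-0.883, 0.469, 0.002], [0.469, 0.883, -0.001], [-0.002, 0.0, -1.0]]
wrist_force: [-0.4, 0.2, -1.9]
gripper_width: 0.206
```

>>> play_rows(deltas=[[0,0,0,0,0,0,10],[0,0,0,0,0,0,10],[0,0,0,0,0,0,10],[0,0,0,0,0,0,10]])

```text
time_s: 14.05
tcp_pos: [0.6433, -0.0934, 0.3754]
ee_rot: [[-0.883, 0.469, -0.002], [0.469, 0.883, -0.001], [0.001, -0.002, -1.0]]
wrist_force: [0.3, 0.2, -2.4]
gripper_width: 0.203
```

```bash
python3 - <<'E'
from h import *
s=st();ds=snap('scene','s10');s=st()
cv2.imwrite('pics/s10z.png',cv2.resize(ds['pixels'][90:250,120:280,::-1],(600,600),interpolation=cv2.INTER_CUBIC))
E
```

```text
t 14.05 p [ 0.6433 -0.0934  0.3754] yaw 152.02 zz [-1.9e-03 -8.0e-04 -1.0e+00] F [ 0.35  0.21 -2.37] g 17.7 q [   6.    21.7   21.2    0.   -89.6 -124. ]
t 14.1 p [ 0.6433 -0.0935  0.3755] yaw 152.02 zz [-1.7e-03 -8.0e-04 -1.0e+00] F [-0.14 -0.36 -2.48] g 18.2 q [   6.    21.7   21.2    0.   -89.6 -124. ]
```

View pics/s10z.png

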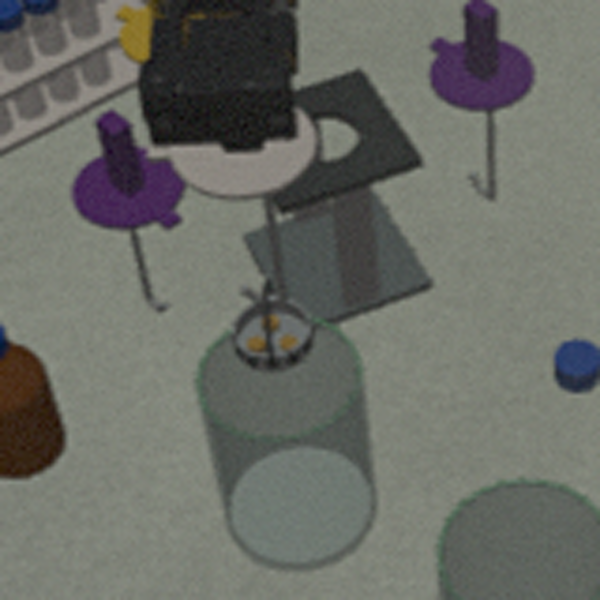

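```bash
python3 - <<'E'
from h import *
s=st(); print(row([.501,.323,.39],Rdown(172)))
b=(s['tcp_pos'],s['ee_rot'])
t=np.linspace(0,1,25); f=t**3*(10-15*t+6*t*t)
p0=s['tcp_pos'];p1=np.array([.501,.323,.39])
for i in range(1,25): print(row(p0+f[i]*(p1-p0),Rdown(152+20*f[i]),b))
E
```

```text
t 14.1 p [ 0.6433 -0.0935  0.3755] yaw 152.02 zz [-1.7e-03 -8.0e-04 -1.0e+00] F [-0.14 -0.36 -2.48] g 18.2 q [   6.    21.7   21.2    0.   -89.6 -124. ]
[12.84, 12.04, -0.58, -0.01, -0.02, -4.0]
[0.01, 0.01, -0.0, -0.02, -0.01, 0.0]
[0.07, 0.06, -0.0, -0.02, -0.01, -0.02]
[0.21, 0.19, -0.01, -0.02, -0.01, -0.06]
[0.46, 0.43, -0.02, -0.02, -0.01, -0.14]
[0.83, 0.78, -0.04, -0.02, -0.01, -0.25]
[1.33, 1.25, -0.06, -0.02, -0.01, -0.41]
[1.96, 1.83, -0.09, -0.02, -0.01, -0.61]
[2.7, 2.53, -0.12, -0.02, -0.01, -0.84]
[3.54, 3.31, -0.16, -0.02, -0.01, -1.1]
[4.45, 4.17, -0.2, -0.02, -0.01, -1.38]
[5.42, 5.08, -0.25, -0.02, -0.01, -1.69]
[6.42, 6.02, -0.29, -0.02, -0.01, -2.0]
[7.42, 6.96, -0.34, -0.02, -0.01, -2.31]
[8.39, 7.87, -0.38, -0.02, -0.01, -2.61]
[9.31, 8.73, -0.42, -0.02, -0.01, -2.9]
[10.15, 9.51, -0.46, -0.02, -0.01, -3.16]
[10.89, 10.21, -0.49, -0.02, -0.02, -3.39]
[11.52, 10.79, -0.52, -0.02, -0.02, -3.58]
[12.02, 11.26, -0.55, -0.02, -0.02, -3.74]
[12.39, 11.61, -0.56, -0.01, -0.02, -3.85]
[12.64, 11.84, -0.57, -0.01, -0.02, -3.93]
[12.78, 11.98, -0.58, -0.01, -0.02, -3.98]
[12.84, 12.03, -0.58, -0.01, -0.02, -3.99]
[12.84, 12.04, -0.58, -0.01, -0.02, -4.0]
```

>>> play_rows(deltas=[[0.05,0.05,-0.1,0,0,0,10],[0.2,0.2,-0.25,0,0,0,10],[0.5,0.47,-0.4,0,0,0,10],[0.95,0.9,-0.52,0,0,0,10],[1.5,1.4,-0.58,0,0,0,10],[2.2,2.05,-0.58,0,0,0,10],[2.95,2.75,-0.58,0,0,0,10],[3.7,3.45,-0.58,0,0,0,10],[4.45,4.15,-0.58,0,0,0,10],[5.2,4.85,-0.58,0,0,0,10],[5.95,5.55,-0.58,0,0,0,10],[6.7,6.25,-0.58,0,0,0,10]])

```text
time_s: 15.3
tcp_pos: [0.5675, 0.1253, 0.3911]
ee_rot: [[-0.884, 0.468, 0.0], [0.468, 0.884, -0.0], [-0.0, -0.0, -1.0]]
wrist_force: [0.3, -0.6, -2.3]
gripper_width: 0.205
```

>>> play_rows(deltas=[[0.75,0.7,0,0,0,-0.2,10],[1.5,1.4,0,0,0,-0.5,10],[2.25,2.1,0,0,0,-0.9,10],[3,2.8,0,0,0,-1.4,10],[3.7,3.45,0,0,0,-1.9,10],[4.35,4.05,0,0,0,-2.4,10],[4.95,4.6,0,0,0,-2.9,10],[5.4,5.05,0,0,0,-3.3,10],[5.75,5.4,0,0,0,-3.6,10],[6,5.65,0,0,0,-3.8,10],[6.1,5.77,0,0,0,-3.95,10],[6.14,5.8,0,0,0,-4,10]])

```text
time_s: 16.5
tcp_pos: [0.5014, 0.3233, 0.3904]
ee_rot: [[-0.99, 0.139, -0.0], [0.139, 0.99, -0.001], [0.0, -0.001, -1.0]]
wrist_force: [-0.4, 0.1, -1.5]
gripper_width: 0.207
```

>>> play_rows(deltas=[[0,0,0,0,0,0,10],[0,0,0,0,0,0,10],[0,0,0,0,0,0,10]])

```text
time_s: 16.8
tcp_pos: [0.5016, 0.3227, 0.3906]
ee_rot: [[-0.99, 0.14, -0.0], [0.14, 0.99, -0.001], [0.0, -0.001, -1.0]]
wrist_force: [-0.1, 0.9, -2.6]
gripper_width: 0.205
```

```bash
python3 - <<'E'
from h import *
s=st();ds=snap('scene','s11');dt=snap('top','t11');dw=snap('wrist','w11');s=st()
cv2.imwrite('pics/s11z.png',np.hstack([cv2.resize(ds['pixels'][200:360,240:400,::-1],(400,400),interpolation=cv2.INTER_CUBIC),cv2.resize(dt['pixels'][130:260,50:180,::-1],(400,400),interpolation=cv2.INTER_CUBIC)]))
E
```

```text
t 16.8 p [0.5016 0.3227 0.3906] yaw 171.97 zz [-2.e-04 -7.e-04 -1.e+00] F [-0.06  0.91 -2.57] g 17.8 q [  48.3   15.7   14.7    0.   -89.  -146.3]
t 16.95 p [0.5015 0.3229 0.3906] yaw 171.99 zz [-2.e-04 -7.e-04 -1.e+00] F [-0.28 -0.23 -2.54] g 17.9 q [  48.3   15.7   14.7    0.   -89.  -146.3]
```

View pics/s11z.png

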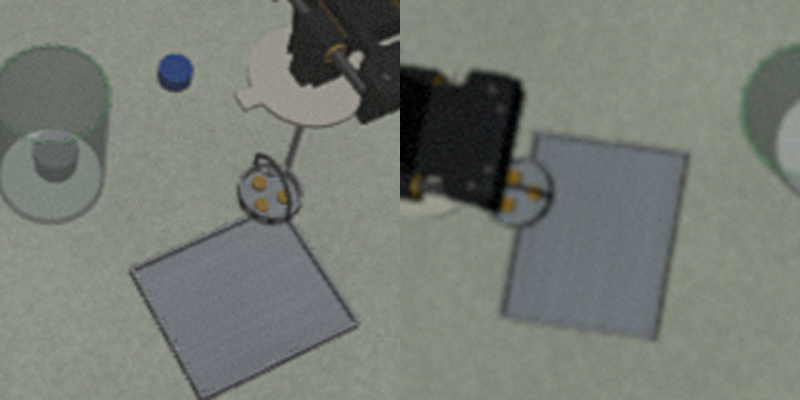

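View pics/w11.png

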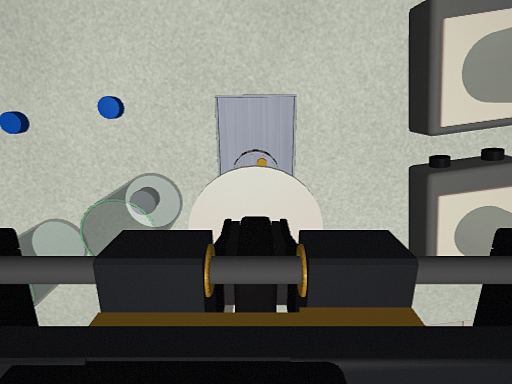

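>>> play_rows(deltas=[[0,0,0.15,0,0,0,10],[0,0,0.5,0,0,0,10],[0,0,1.1,0,0,0,10],[0,0,1.9,0,0,0,10],[0,0,2.8,0,0,0,10],[0,0,3.7,0,0,0,10],[0,0,4.6,0,0,0,10],[0,0,5.4,0,0,0,10],[0,0,6.1,0,0,0,10],[0,0,6.6,0,0,0,10],[0,0,6.9,0,0,0,10],[0,0,7,0,0,0,10]])

```text
time_s: 18.15
tcp_pos: [0.5011, 0.3229, 0.2147]
ee_rot: [[-0.99, 0.139, -0.001], [0.139, 0.99, -0.002], [0.001, -0.002, -1.0]]
wrist_force: [-0.5, -0.1, -2.8]
gripper_width: 0.208
```

>>> play_rows(deltas=[[0,0,0,0,0,0,10],[0,0,0,0,0,0,10]])

```text
time_s: 18.35
tcp_pos: [0.5018, 0.3234, 0.2164]
ee_rot: [[-0.99, 0.139, 0.001], [0.139, 0.99, 0.0], [-0.001, 0.001, -1.0]]
wrist_force: [0.3, -0.4, -1.5]
gripper_width: 0.208
```

```bash
python3 - <<'E'
from h import *
s=st();ds=snap('scene','s12');dt=snap('top','t12');s=st()
cv2.imwrite('pics/s12z.png',np.hstack([cv2.resize(ds['pixels'][240:360,280:400,::-1],(400,400),interpolation=cv2.INTER_CUBIC),cv2.resize(dt['pixels'][130:260,50:180,::-1],(400,400),interpolation=cv2.INTER_CUBIC)]))
E
```

```text
t 18.35 p [0.5018 0.3234 0.2164] yaw 172.02 zz [ 1.2e-03  4.0e-04 -1.0e+00] F [ 0.33 -0.41 -1.47] g 18.1 q [  48.3   19.5   -4.3    0.   -66.1 -146.3]
t 18.45 p [0.5017 0.3233 0.2164] yaw 172.02 zz [ 1.e-03  4.e-04 -1.e+00] F [ 0.08 -0.35 -1.94] g 17.9 q [  48.3   19.5   -4.3    0.   -66.1 -146.3]
```

View pics/s12z.png

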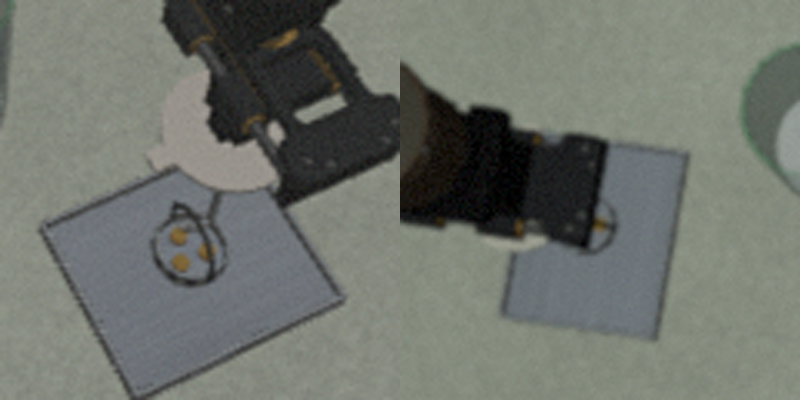

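>>> play_rows(deltas=[[0,0,0.15,0,0,0,10],[0,0,0.35,0,0,0,10],[0,0,0.55,0,0,0,10],[0,0,0.7,0,0,0,10],[0,0,0.8,0,0,0,10],[0,0,0.9,0,0,0,10],[0,0,1,0,0,0,10],[0,0,1.1,0,0,0,10],[0,0,1.3,0,0,0,10],[0,0,1.5,0,0,0,10],[0,0,1.64,0,0,0,10],[0,0,1.64,0,0,0,10]])

```text
time_s: 19.65
tcp_pos: [0.501, 0.3227, 0.1737]
ee_rot: [[-0.99, 0.139, -0.001], [0.139, 0.99, -0.002], [0.001, -0.002, -1.0]]
wrist_force: [-0.2, -0.2, -1.6]
gripper_width: 0.202
```

>>> play_rows(deltas=[[0,0,0,0,0,0,10],[0,0,0,0,0,0,10]])

```text
time_s: 19.85
tcp_pos: [0.5015, 0.3231, 0.1748]
ee_rot: [[-0.99, 0.139, 0.0], [0.139, 0.99, -0.0], [-0.0, -0.0, -1.0]]
wrist_force: [-0.8, 0.3, -0.8]
gripper_width: 0.202
```

```bash
python3 - <<'E'
from h import *
s=st();ds=snap('scene','s13');dt=snap('top','t13');s=st()
cv2.imwrite('pics/s13z.png',np.hstack([cv2.resize(ds['pixels'][270:350,290:370,::-1],(400,400),interpolation=cv2.INTER_CUBIC),cv2.resize(dt['pixels'][130:260,50:180,::-1],(400,400),interpolation=cv2.INTER_CUBIC)]))
E
```

```text
t 19.85 p [0.5015 0.3231 0.1748] yaw 172.02 zz [ 2.e-04 -5.e-04 -1.e+00] F [-0.8   0.26 -0.77] g 17.6 q [  48.3   21.4   -7.7    0.   -60.9 -146.3]
t 19.95 p [0.5014 0.3231 0.1748] yaw 172.02 zz [ 2.e-04 -4.e-04 -1.e+00] F [ 0.17 -0.43 -0.53] g 17.6 q [  48.3   21.4   -7.7    0.   -60.9 -146.3]
```

View pics/s13z.png

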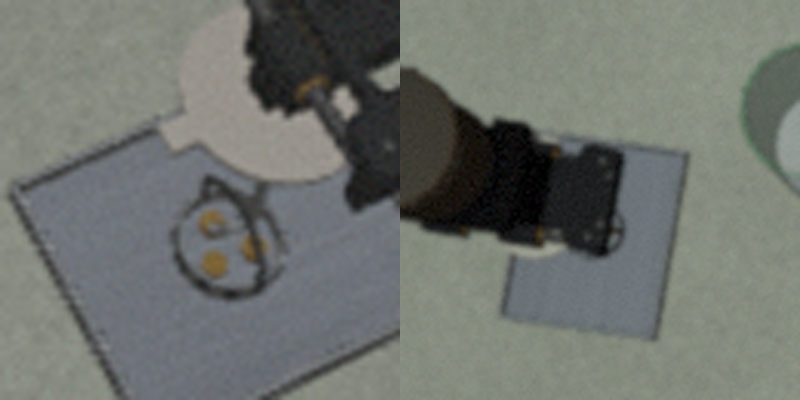

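```bash
python3 - <<'E'
from arch import *
ds=r.capture('scene'); ds['pixels']=cv2.imread('pics/s13.png')[:,:,::-1]
g=cv2.GaussianBlur(ds['pixels'],(3,3),0).astype(np.float32).mean(2)
def val(Q):
    uv=proj(ds,Q).astype(np.float32); return cv2.remap(g,uv[None,:,0],uv[None,:,1],cv2.INTER_LINEAR).mean()
res=[]
for yaw in range(-60,60,3):
  for dx in np.arange(-.01,.0101,.001):
    for dy in np.arange(-.01,.0101,.001): res.append((val(arch(.501+dx,.323+dy,yaw,z0=.004,p=4))+val(rimc(.501+dx,.323+dy,.020,.025)),.501+dx,.323+dy,yaw))
res.sort(); print(np.round(res[:5],3)); b=res[0][1:]
k=8;x,y=290,275; im=cv2.resize(ds['pixels'][y:y+70,x:x+90,::-1],None,fx=k,fy=k,interpolation=cv2.INTER_CUBIC)
def pk(x,z):
    a=np.radians(-8); return [.5014+x*np.cos(a),.3231+x*np.sin(a),.1748-.0155+z]
for Q,c in ((arch(*b,z0=.004,p=4),(0,0,255)),(rimc(b[0],b[1],.02),(255,0,0)),(np.array([pk(-.009,-.05),pk(-.009,-.13),pk(.006,-.13),pk(.014,-.12)]),(0,255,0))):
    uv=(proj(ds,Q)-[x,y]+.5)*k; cv2.polylines(im,[uv.astype(np.int32)],False,c,1)
cv2.imwrite('pics/fit6.png',im)
E
```

```text
[[150.315   0.509   0.325  -6.   ]
 [150.686   0.509   0.326  -9.   ]
 [150.774   0.509   0.325  -9.   ]
 [151.587   0.509   0.326  -6.   ]
 [152.08    0.508   0.325  -9.   ]]
```

View pics/fit6.png

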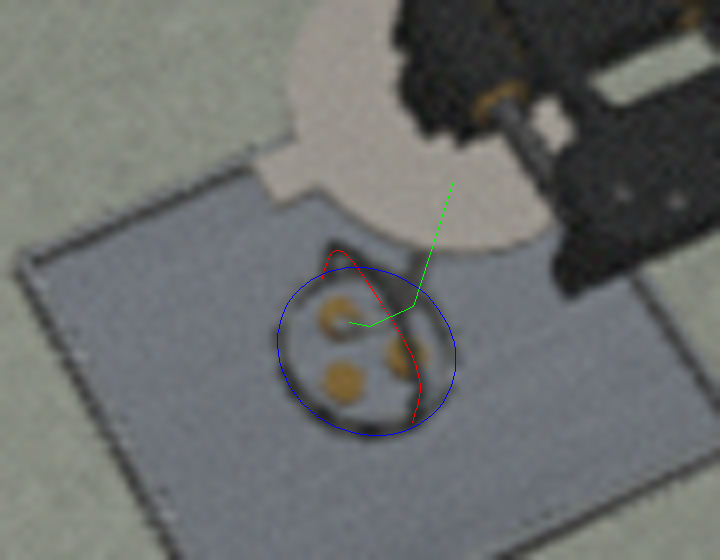

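>>> play_rows(deltas=[[0.1,0,0,0,0,0,10],[0.25,0,0,0,0,0,10],[0.4,0,0,0,0,0,10],[0.55,0,0,0,0,0,10],[0.75,0,0,0,0,0,10],[0.95,0,0,0,0,0,10],[1.2,0,0,0,0,0,10],[1.45,0,0,0,0,0,10],[1.6,0,0,0,0,0,10],[1.6,0,0,0,0,0,10]])

```text
time_s: 21.0
tcp_pos: [0.4612, 0.3287, 0.1747]
ee_rot: [[-0.99, 0.138, -0.0], [0.138, 0.99, -0.001], [0.0, -0.001, -1.0]]
wrist_force: [-0.2, -0.0, -1.2]
gripper_width: 0.206
```

```bash
python3 - <<'E'
from h import *
s=st();ds=snap('scene','s14');dt=snap('top','t14');s=st()
cv2.imwrite('pics/s14z.png',np.hstack([cv2.resize(ds['pixels'][270:350,290:370,::-1],(400,400),interpolation=cv2.INTER_CUBIC),cv2.resize(dt['pixels'][130:260,50:180,::-1],(400,400),interpolation=cv2.INTER_CUBIC)]))
E
```

```text
t 21.0 p [0.4612 0.3287 0.1747] yaw 172.06 zz [-2.e-04 -7.e-04 -1.e+00] F [-0.17 -0.02 -1.23] g 17.9 q [  51.9   18.6  -12.     0.   -59.4 -149.8]
t 21.1 p [0.4617 0.3287 0.1746] yaw 172.03 zz [ 0.e+00 -6.e-04 -1.e+00] F [-0.02 -0.23 -1.58] g 17.6 q [  51.8   18.7  -11.9    0.   -59.4 -149.8]
```

View pics/s14z.png

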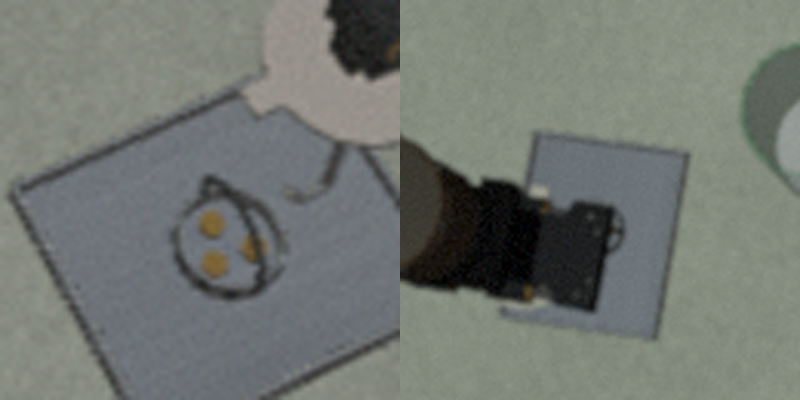

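>>> play_rows(deltas=[[0,0,-0.3,0,0,0,10],[0,0,-1,0,0,0,10],[0,0,-2,0,0,0,10],[0,0,-3,0,0,0,10],[0,0,-4,0,0,0,10],[0,0,-5,0,0,0,10],[0,0,-6,0,0,0,10],[0,0,-6.6,0,0,0,10],[0,0,-6.8,0,0,0,10],[0,0,-6.8,0,0,0,10]])

```text
time_s: 22.1
tcp_pos: [0.4619, 0.3288, 0.3452]
ee_rot: [[-0.99, 0.139, 0.001], [0.139, 0.99, 0.001], [-0.0, 0.001, -1.0]]
wrist_force: [0.7, -1.0, -1.8]
gripper_width: 0.206
```

```bash
cat > hole.py <<'E'
from h import *
def hole(d,s,guess,thr=None):
    g=cv2.GaussianBlur(d['pixels'],(3,3),0).astype(np.float32).mean(2)
    # radial max gradient along rays in world plane (top edge of hole)
    best=None; z=.145; o=np.array(guess,float)
    for it in range(4):
        pts=[]
        for a in np.linspace(0,2*np.pi,72,endpoint=False):
            rr=np.arange(.020,.036,.0005); Q=np.c_[o[0]+rr*np.cos(a),o[1]+rr*np.sin(a),0*rr+z]
            uv=proj(d,Q,s).astype(np.float32); v=cv2.remap(g,uv[None,:,0],uv[None,:,1],cv2.INTER_LINEAR)[0]
            dv=np.gradient(v); i=np.argmin(dv)
            if dv[i]<-1.5: pts.append(Q[i])
        P=np.array(pts); k=np.ones(len(P),bool)
        for _ in range(6):
            c,R=circ(P[k]); e=np.hypot(*(P[:,:2]-c).T)-R; k=np.abs(e)<max(.001,np.median(np.abs(e))*2)
        o=c
    return c,R,k.sum(),len(P)
E
python3 - <<'E'
from hole import *
s=st()
d=r.capture('wrist'); d['pixels']=cv2.imread('pics/w5.png')[:,:,::-1]
s5={'tcp_pos':np.array([.6212,-.0827,.3393]),'ee_rot':Rdown(151.97)}
print(proj(d,[.5047,-.2916,.145],s5)); print('w5',hole(d,s5,(.505,-.291)))
dt=snap('top','t15'); print('top',hole(dt,None,(.505,-.291)))
dc=snap('scene','s15'); print('scene',hole(dc,None,(.509,-.286)))
for n in('tray','basket'):
    print(n,[(x['score'],np.round(x['centre'],4)) for x in r.spot_in('scene',n)])
cv2.imwrite('pics/t15z.png',np.hstack([cv2.resize(dt['pixels'][165:225,308:388,::-1],(400,300)),cv2.resize(dt['pixels'][165:255,60:180,::-1],(400,300))]))
E
```

```text
t 22.1 p [0.4619 0.3288 0.3452] yaw 172.0 zz [ 6.e-04  5.e-04 -1.e+00] F [ 0.75 -1.   -1.76] g 17.9 q [  51.8   12.9    4.8    0.   -81.8 -149.8]
[[ 53.75150133 163.09769612]]
w5 (array([ 0.50798533, -0.28987026]), np.float64(0.025295139293890476), np.int64(61), 72)
top (array([ 0.50726319, -0.29507793]), np.float64(0.02634705678764104), np.int64(58), 72)
scene (array([ 0.50672201, -0.29008439]), np.float64(0.022951255787021018), np.int64(36), 47)
tray [(0.94, array([0.4982, 0.3306, 0.0076]))]
basket [(0.82, array([0.5094, 0.3252, 0.0154]))]
```

View pics/t15z.png

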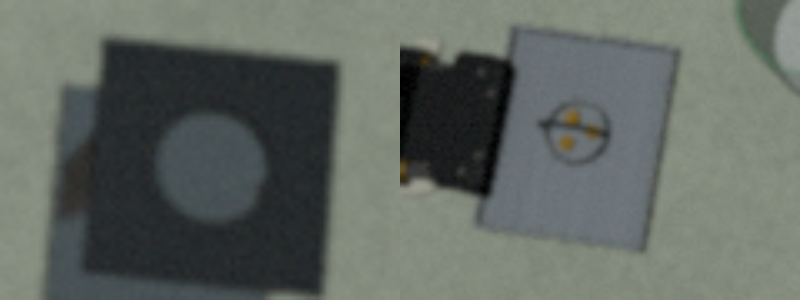

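```bash
python3 - <<'E'
from h import *
s=st(); print(row([.5055,-.2915,.345],Rdown(172)))
E
```

```text
t 22.35 p [0.4615 0.3284 0.3433] yaw 172.01 zz [-0.0019 -0.0024 -1.    ] F [-0.77 -0.17 -1.6 ] g 17.6 q [  51.8   13.     4.6    0.   -81.8 -149.8]
[-5.19, -24.31, -0.01, -0.03, -0.02, 0.0]
```

>>> play_rows(deltas=[[-0.1,-0.4,0,0,0,0,10],[-0.25,-1.2,0,0,0,0,10],[-0.5,-2.4,0,0,0,0,10],[-0.8,-3.8,0,0,0,0,10],[-1.1,-5.3,0,0,0,0,10],[-1.45,-6.8,0,0,0,0,10],[-1.8,-8.3,0,0,0,0,10],[-2.1,-9.8,0,0,0,0,10],[-2.4,-11.3,0,0,0,0,10],[-2.75,-12.8,0,0,0,0,10],[-3.05,-14.3,0,0,0,0,10],[-3.4,-15.8,0,0,0,0,10]])

```text
time_s: 23.55
tcp_pos: [0.4897, -0.077, 0.3452]
ee_rot: [[-0.99, 0.14, 0.0], [0.14, 0.99, -0.001], [-0.0, -0.001, -1.0]]
wrist_force: [0.9, 0.3, -1.7]
gripper_width: 0.207
```

>>> play_rows(deltas=[[-0.3,-1.5,0,0,0,0,10],[-0.6,-3,0,0,0,0,10],[-0.95,-4.5,0,0,0,0,10],[-1.25,-5.8,0,0,0,0,10],[-1.5,-6.9,0,0,0,0,10],[-1.65,-7.7,0,0,0,0,10],[-1.75,-8.3,0,0,0,0,10],[-1.79,-8.5,0,0,0,0,10],[-1.79,-8.5,0,0,0,0,10],[-1.79,-8.5,0,0,0,0,10],[-1.79,-8.5,0,0,0,0,10]])

```text
time_s: 24.65
tcp_pos: [0.5059, -0.2901, 0.3453]
ee_rot: [[-0.99, 0.138, 0.0], [0.138, 0.99, -0.001], [-0.0, -0.001, -1.0]]
wrist_force: [0.7, 0.2, -0.7]
gripper_width: 0.209
```

```bash
python3 - <<'E'
from h import *
s=st();ds=snap('scene','s16');d=snap('wrist','w16');s=st()
cv2.imwrite('pics/s16z.png',np.hstack([cv2.resize(ds['pixels'][80:180,160:260,::-1],(400,400),interpolation=cv2.INTER_CUBIC),cv2.resize(d['pixels'][:,:,::-1],(400,300))[:,:].copy() if 0 else cv2.resize(d['pixels'][60:260,150:350,::-1],(400,400))]))
print(row([.5055,-.2915,.345],Rdown(172)),row([.5055,-.2915,.161],Rdown(172)))
E
```

```text
t 24.65 p [ 0.5059 -0.2901  0.3453] yaw 172.09 zz [ 1.e-04 -7.e-04 -1.e+00] F [ 0.68  0.2  -0.74] g 18.2 q [-13.9  14.6   7.    0.  -82.4 -84. ]
t 24.75 p [ 0.506  -0.2901  0.3453] yaw 172.09 zz [ 2.e-04 -8.e-04 -1.e+00] F [ 0.43 -0.51 -1.62] g 18.0 q [-13.9  14.6   7.1   0.  -82.4 -84. ]
[0.01, -0.06, 0.01, -0.01, 0.0, 0.02] [0.01, -0.05, 7.37, -0.01, 0.0, 0.02]
```

View pics/s16z.png

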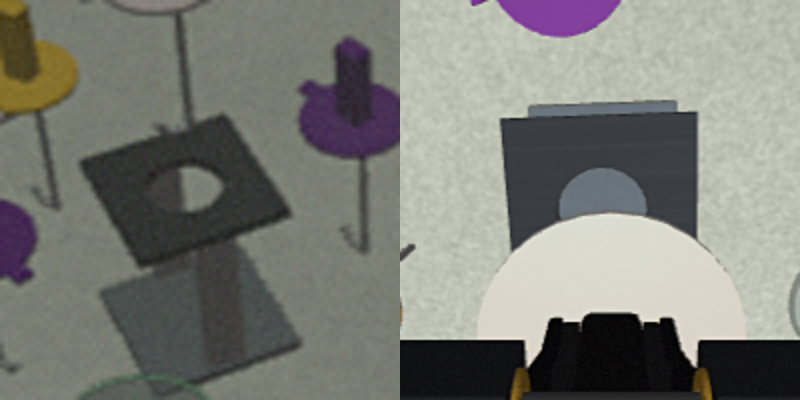

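>>> play_rows(deltas=[[0,-0.06,0.4,0,0,0,10],[0,-0.06,1.2,0,0,0,10],[0,-0.06,2,0,0,0,10],[0,-0.06,2.8,0,0,0,10],[0,-0.06,3.6,0,0,0,10],[0,-0.06,4.4,0,0,0,10],[0,-0.06,5.2,0,0,0,10],[0,-0.06,6,0,0,0,10],[0,-0.06,6.6,0,0,0,10],[0,-0.06,6.9,0,0,0,10],[0,-0.06,6.9,0,0,0,10],[0,-0.06,6.9,0,0,0,10]])

```text
time_s: 25.95
tcp_pos: [0.506, -0.2927, 0.173]
ee_rot: [[-0.99, 0.138, 0.0], [0.138, 0.99, -0.001], [-0.001, -0.001, -1.0]]
wrist_force: [0.1, 0.2, -2.4]
gripper_width: 0.206
```

```bash
python3 - <<'E'
from h import *
s=st();ds=snap('scene','s17');s=st()
cv2.imwrite('pics/s17z.png',np.hstack([cv2.resize(ds['pixels'][80:180,160:260,::-1],(500,500),interpolation=cv2.INTER_CUBIC)]))
print(row([.5055,-.2915,.161],Rdown(172)))
E
```

```text
t 25.95 p [ 0.506  -0.2927  0.173 ] yaw 172.04 zz [ 5.0e-04 -1.4e-03 -1.0e+00] F [ 0.06  0.21 -2.35] g 17.9 q [-14.1  20.4  -9.6   0.1 -59.9 -83.9]
t 26.0 p [ 0.5062 -0.2927  0.1733] yaw 172.04 zz [ 0.0013 -0.0015 -1.    ] F [ 0.22  0.98 -1.1 ] g 18.0 q [-14.1  20.3  -9.6   0.1 -59.9 -83.9]
[0.03, 0.05, 0.49, -0.02, 0.02, 0.01]
```

View pics/s17z.png

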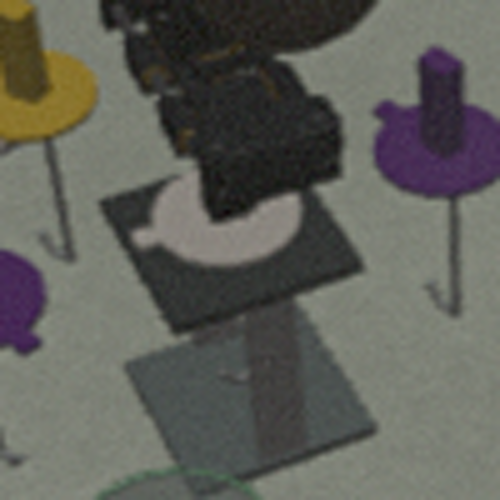

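Hook is through the hole (toe visible below the plate). Lower the rest slowly.

>>> play_rows(deltas=[[0,0.03,0.15,0,0,0,10],[0,0.03,0.3,0,0,0,10],[0,0.03,0.4,0,0,0,10],[0,0.03,0.45,0,0,0,10],[0,0.03,0.49,0,0,0,10],[0,0.03,0.49,0,0,0,10],[0,0.03,0.49,0,0,0,10]])

```text
time_s: 26.7
tcp_pos: [0.5058, -0.2919, 0.1603]
ee_rot: [[-0.99, 0.139, -0.0], [0.139, 0.99, -0.001], [-0.0, -0.001, -1.0]]
wrist_force: [0.1, 1.0, -1.5]
gripper_width: 0.207
```

```bash
python3 - <<'E'
from h import *
s=st();ds=snap('scene','s18');s=st();r.capture('top');st()
E
```

```text
t 26.7 p [ 0.5058 -0.2919  0.1603] yaw 172.01 zz [-0.e+00 -9.e-04 -1.e+00] F [ 0.13  1.01 -1.52] g 18.0 q [-14.1  21.  -10.7   0.1 -58.3 -83.9]
t 26.75 p [ 0.5058 -0.2918  0.1603] yaw 172.01 zz [-1.e-04 -8.e-04 -1.e+00] F [ 0.61 -0.04 -0.18] g 18.1 q [-14.1  21.  -10.7   0.1 -58.3 -83.9]
t 26.8 p [ 0.5058 -0.2918  0.1603] yaw 172.02 zz [-0.e+00 -8.e-04 -1.e+00] F [-0.13  0.1  -0.17] g 17.7 q [-14.1  21.  -10.7   0.1 -58.3 -83.9]
```

>>> play_rows(deltas=[[0,0,0.02,0,0,0,10],[0,0,0.02,0,0,0,20],[0,0,0.02,0,0,0,24],[0,0,0.02,0,0,0,32],[0,0,0.02,0,0,0,45],[0,0,0.02,0,0,0,60],[0,0,0.02,0,0,0,60],[0,0,0.02,0,0,0,60],[0,0,0.02,0,0,0,60]])

```text
time_s: 27.7
tcp_pos: [0.5057, -0.2918, 0.1597]
ee_rot: [[-0.99, 0.139, -0.0], [0.139, 0.99, -0.001], [0.0, -0.001, -1.0]]
wrist_force: [0.0, -1.6, -0.6]
gripper_width: 0.668
```

```bash
python3 - <<'E'
from h import *
st();d=snap('wrist','w19');st()
E
```

```text
t 27.7 p [ 0.5057 -0.2918  0.1597] yaw 172.02 zz [-2.e-04 -8.e-04 -1.e+00] F [ 0.05 -1.65 -0.58] g 58.2 q [-14.1  21.  -10.7   0.1 -58.3 -83.9]
t 27.75 p [ 0.5057 -0.2918  0.1597] yaw 172.02 zz [-2.e-04 -8.e-04 -1.e+00] F [-0.26 -0.38  0.89] g 58.7 q [-14.1  21.  -10.7   0.1 -58.3 -83.9]
```

View pics/w19.png

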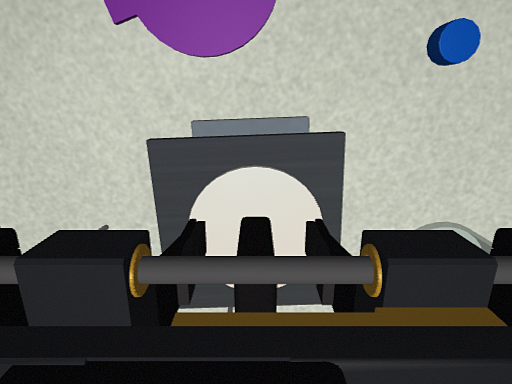

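Both fingers are clear of the handle. Retreat straight up.

>>> play_rows(deltas=[[0,0,-0.3,0,0,0,60],[0,0,-0.9,0,0,0,60],[0,0,-1.8,0,0,0,60],[0,0,-2.8,0,0,0,60],[0,0,-3.8,0,0,0,60],[0,0,-4.8,0,0,0,60],[0,0,-5.8,0,0,0,60],[0,0,-6,0,0,0,60],[0,0,-6,0,0,0,60]])

```text
time_s: 28.65
tcp_pos: [0.506, -0.2917, 0.3108]
ee_rot: [[-0.99, 0.139, 0.002], [0.139, 0.99, -0.001], [-0.002, -0.001, -1.0]]
wrist_force: [-0.1, 0.3, -0.2]
gripper_width: 0.689
```

```bash
python3 - <<'E'
from disc import *
s=st();d=snap('wrist','w20');ds=snap('scene','s20');dt=snap('top','t20');s=st()
print('disc',disc(d,s,(205,105,305,222)))
for n in('tray','basket'):
  for c in ('scene','top'):
    print(c,n,[(round(x['score'],2),np.round(x['centre'],4)) for x in r.spot_in(c,n)])
R=lambda a:cv2.resize(a[:,:,::-1],(400,300),interpolation=cv2.INTER_CUBIC)
cv2.imwrite('pics/f20.png',np.vstack([np.hstack([R(d['pixels']),R(ds['pixels'][90:180,150:270])]),np.hstack([R(ds['pixels'][270:360,280:400]),R(dt['pixels'][165:255,60:180])])]))
E
```

```text
t 28.65 p [ 0.506  -0.2917  0.3108] yaw 172.01 zz [ 0.0021 -0.0012 -1.    ] F [-0.15  0.28 -0.23] g 60.0 q [-14.1  15.2   3.1   0.  -77.8 -83.9]
t 28.8 p [ 0.5051 -0.2913  0.3082] yaw 172.01 zz [-2.9e-03  5.0e-04 -1.0e+00] F [-0.85 -0.82  0.43] g 59.9 q [-14.1  15.4   3.    0.  -77.7 -83.9]
disc (array([ 0.51489995, -0.28158069]), np.float64(0.047236385614798274), np.int64(111), 398, np.float64(31.914982544631535))
scene tray [(0.66, array([0.5012, 0.3292, 0.0062]))]
top tray [(0.66, array([0.4999, 0.3228, 0.0056]))]
scene basket [(0.86, array([0.5114, 0.3219, 0.016 ])), (0.49, array([ 0.5205, -0.2677,  0.0413]))]
top basket [(0.6, array([0.5015, 0.321 , 0.0067]))]
```

View pics/f20.png

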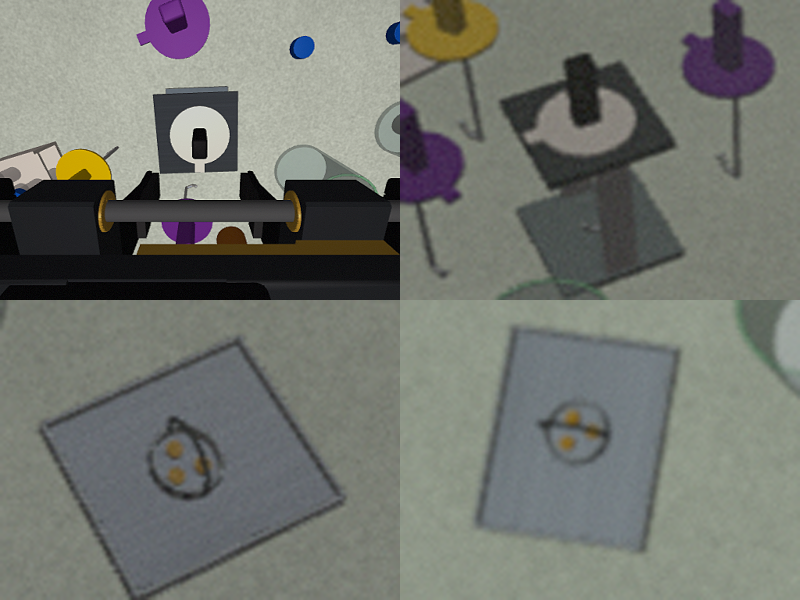

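```bash
python3 - <<'E'
from disc import *
d=r.capture('wrist'); s=st()
print('disc',disc(d,s,(208,128,298,216),thr=150))
print(r.finish_job())
E
```

```text
t 29.05 p [ 0.5056 -0.2916  0.309 ] yaw 172.02 zz [-1.6e-03 -4.0e-04 -1.0e+00] F [-0.06  0.22  0.52] g 59.9 q [-14.1  15.4   3.    0.  -77.8 -83.9]
disc (array([ 0.5072716, -0.2900722]), np.float64(0.04131248032117152), np.int64(206), 222, np.float64(-7.483257216777143))
the job is handed in; nothing more can be done
None
```

I lifted the basket out of the jar with the picker and set it down upright in the drain tray. I then unhooked the picker, hung it back in the stand, moved the open gripper clear above it and handed the job in at about 29 s. No verdict came back.

**Last checks:**
- **Basket:** the final pictures show it upright on the tray floor and free of the picker. The top camera put it at (0.5015, 0.321), about 2 mm from the tray's centre.
- **Picker:** its disc looks flat on the plate, with the toe visible below the hole. The fit gave its centre at (0.507, -0.290), with the hole at roughly (0.505 to 0.508, -0.290 to -0.292).
- **Lift:** the basket hung about 30 mm above the jar's rim before I carried it over. That height is worked out from the arm's position. I did not measure the contact force between picker and basket.

**Checks that disagreed or failed:**
- My first fit of the disc after release was bad: it returned a 47 mm radius because bench pixels leaked into the search area. A tighter area gave the correct 41 mm and the position above.
- The cameras disagree with each other by up to about 10 mm. The scene camera put the basket 10 mm further out in x than the top camera did. This is still well inside the allowed range.

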